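# Fit the coil and hold the horseshoe magnet over the core

### The job

Get the induction trial ready: slip the loose coil over the bare limb of the iron core, lower it right down onto the yoke without dropping it, and let go of it. Then take the horseshoe magnet out of the cabinet's tray and hold it upright, poles down, with one pole straight above each limb and the pole faces 4 cm above the limb tops, and do not let it touch the core or the coils at any time. Finish while still holding it there, steady in the air, for my colleague to zero the galvanometer; leave all the other things where they are.

Things in the scene. Friction and masses are not known exactly. Their poses are not given: they have to be found in the camera images.
- core: Fixed iron core: wooden board 170 x 100 x 12 mm, a laminated iron yoke bar (116 x 42 mm, flat top 32 mm above the counter) and two upright round limbs 72 mm apart. The -y limb carries a fitted coil like the loose one (top 78 mm above the counter), the +y limb is bare. Origin: under the board's centre, on the counter; z up, y along the line of the limbs, x across.
- core_limb (a point): Centre of the top of the bare limb, 92 mm above the counter. Limb: round, 20 mm in diameter, small bevel at the top, rising 60 mm from the yoke; at (0, 36) mm in the core's x, y.
- core_mid (a point): The point in the air midway between the tops of the two limbs, 92 mm above the counter; axes as the core's. The limbs stand 36 mm either side of it along y.
- coil: Loose coil standing on the counter, axis upright: copper winding 52 mm in diameter between two thin black flanges 54 mm in diameter, 46 mm tall in all, with a clear straight 24 mm bore right through; about 0.25 kg. Origin: centre of its underside, z along the bore. It goes on either way up.
- horseshoe: Rusty iron horseshoe magnet, about 0.45 kg, standing on its two poles on the cabinet's tray: a U upside down, 88 mm wide, 94 mm tall, 18 mm thick. Limbs 16 mm wide, poles 72 mm apart centre to centre; the bend is a half ring of 44 mm outer, 28 mm inner radius. Origin: midway between the poles at the level of the pole faces; z up to the bend, y pole to pole, x through the thickness.
- cabinet: Fixed dark green steel cabinet 280 mm wide, 200 deep, 210 tall. Origin: on the counter, mid front; y out of its open front, z up. Its pulled-out steel tray, 266 mm wide, reaches to y = 238 mm: floor 14 mm above the counter, rims and front up to 30 mm. The door is folded back beyond the +x side, nearly in line with the front.
- bar_magnet: Bystander in the tray: grey bar magnet lying flat, 75 x 15 x 10 mm, origin at its underside's centre.
- keeper: Bystander in the tray: flat iron keeper bar 88 x 20 x 6 mm, origin at its underside's centre.
- disc_stack: Bystander in the tray: stack of neodymium discs in an upright clear plastic sleeve, 23 mm in diameter, 58 mm tall, origin at its underside's centre.
- bob: Bystander in the tray: brass pendulum bob standing upright, 27 mm in diameter, 55 mm tall with its eye, origin at its underside's centre.
- wire_reel: Bystander on the counter: full reel of enamelled copper wire standing on end, black flanges 72 mm in diameter, 55 mm tall (larger than the coil, not to be used), origin at its underside's centre.
- compass: Bystander on the counter: flat round brass compass 42 mm in diameter, 10 mm high, origin at its underside's centre.
- screwdriver: Bystander lying on the counter: screwdriver with a wooden handle, about 200 mm long.
Things that resemble listed ones, but are neither listed nor needed, are in the scene too. There is more than one size of the horseshoe; the one meant has the size given above. Of the things that look like the core, the largest one is meant.

How it is judged:
On the way:
1. the loose coil sits fully down on the yoke around the bare limb, let go (horizontal distance between coil and core_limb below 0.004 m and z of coil in the frame of core between 0.028 and 0.036 m and angle between coil's own z axis and vertical below 0.06 rad and contact force between coil and the fingers below 0.1 N), for 0.3 s.
At the end, for the whole second after the job is handed in: Coil seated on the yoke round the bare limb (4 mm, 0.06 rad), released. Horseshoe held still in the fingers, poles down, upright within 0.12 rad, pole line within 0.14 rad of the limb line either way round, centred within 10 mm, pole faces 28 to 52 mm above the limb tops (all of step 1 and contact force between horseshoe and the fingers above 1 N and horizontal distance between horseshoe and core_mid below 0.01 m and z of horseshoe in the frame of core_mid between 0.028 and 0.052 m and angle between horseshoe's own z axis and vertical below 0.12 rad and angle between the y axis of horseshoe and the y axis of core, either way round below 0.14 rad and linear speed of horseshoe below 0.02 m/s and angular speed of horseshoe below 0.2 rad/s); the arm keeps its last pose, push and grip.
It fails at once if the coil is let drop down the limb (horizontal distance between coil and core_limb below 0.006 m and z of coil in the frame of core below 0.092 m and linear speed of coil above 0.5 m/s).
It fails at once if the horseshoe magnet touches the core or a coil (contact force between horseshoe and core above 0.5 N or contact force between horseshoe and coil above 0.5 N).
It fails at once if another thing is moved from its place by more than 30 mm (distance of any of bar_magnet, keeper, disc_stack, bob, wire_reel, compass, screwdriver from where it was at the start of the episode above 0.03 m).
It also fails if it takes over 56 s, if anything falls off the work surface, if the arm or the gripper's body presses on something with over 40 N, if the wrist force passes 120 N, or if a joint passes its speed limit or range.

### The arm

A 6-joint arm with a two-finger parallel gripper is mounted at the origin on the work surface. World frame = base frame: x ahead of the robot, y to its left, z up, the work surface at z = 0. Lengths are in m, angles in rad, forces in N, time in s.
With the tool pointing down it reaches from about 0.35 to 0.975 m from the base axis. Payload 4.9 kg.
Tool frame: the origin (TCP) lies between the finger pads; the fingertips stand 8 mm ahead of it and the grasp point (between the pads) lies 11 mm behind it; z points along the fingers, y is the direction in which the jaws open and shut (so a half turn about z gives the same grasp; the last joint's range is limited). The gripper opens to 85 mm and grips with 20 to 120 N. Pads are 22 mm wide; open, the fingers measure 114 mm over their backs; the gripper's body (76 mm by 85 mm) begins 54 mm behind the grasp point. The pads swing forward as they close: fully open they stand 13 mm farther back than shut.
Start: joints at [-1.258, 0.053, 1.613, -0, 1.476, -0.119], TCP at [0.262, -0.568, 0.203] pointing down, gripper open.
Joint ranges: [-3.01, 3.01], [-1.01, 2.22], [0.06, 2.58], [-1.02, 4.17], [0.09, 2.62], [-3.14, 3.14]. Speed limits (rad/s): [2.57, 2.57, 3.14, 3.14, 3.14, 3.14].

### API

Orientations are given as [roll, pitch, yaw] about the fixed x, y, z axes, in that order (R = Rz(yaw) Ry(pitch) Rx(roll)).
In Python, from station import env, read_camera, camera_model, recognise gives the robot as it stands.
- The arm moves only by the shell command python3 -m handwheel 'ROWS' [FORCE]. ROWS is JSON, one flat list of numbers, 7 for each row, row after row: the shift along the tool's x, y, z scaled (see below), then the turn, a rotation vector about the tool's x, y, z scaled (see below), then the closure, from 0 (fully open) to 1 (shut). In form: [x, y, z, rx, ry, rz, claw, x, y, z, rx, ry, rz, claw, ...]. A call has 1 to 10 rows; each row shifts and turns the commanded pose from where the row before left it, along the tool's axes as they then stand; what a row does not reach is not made up. The controller multiplies each number of a shift by 0.02 m and each number of a turn by 8 degrees. A row lasts 1/8 s, in which the tool goes at most 62.5 mm and 10.7 degrees, less where a joint would pass 70% of its speed; a pose out of reach is approached as far as the arm can. A call with a number of a shift or a turn outside -1 to 1 is refused whole. A call with a gripper value outside its range is refused whole. The fingers move at their own pace and stop on an object; FORCE is the grip in N (left out, the last holds). Time passes only in rows, so rows that do not move let the fingers close. It gives the time, the measured TCP pose, the force and the opening at its end, in the units of the state.
- env.state(): the state, without advancing time (a new reading comes with each control period).
- read_camera(name): name is "scene" or "top" or "wrist"; returns the picture (420x560x3 uint8, blue, green, red); there is no depth.
- camera_model(name): a dict with "fx", "fy", "cx", "cy" (pixels), "dist" ([k1, k2, p1, p2, k3] as OpenCV has them; the pictures are not rectified), "T" (4x4, takes a point from camera to world coordinates); the wrist camera has in their place "mount" (4x4, takes a point from camera to tool coordinates, whose origin is the TCP and whose axes are the flange's). Camera axes: x right, y up, looking along -z (the intrinsics and any distortion apply to the point x, -y, -z); pixel columns grow to the right and rows downward; lengths in m; the calibration is good to about 2 mm. A picture is of the moment at which its call begins: read the wrist's pose just before it. camera_model takes no time and is no camera call.
- env.hand_in(): hands the job in, once; it reports no verdict.
Trained networks look in the newest picture that a camera, given by its name, has taken for a name from the list of things; names that differ only in an ending like _2 or _b are one class to them, and where a whole thing is asked for, a point or a joint stands for the part that bears it (a point fixed in the world has none). Each returns a list of dicts, best first, with "confidence" (0 to 1); they miss things now and then, are a little off and sometimes report something else, mostly with a low value. They report only what shows in the picture. A call takes as long as a camera call. They do not tell look-alikes from the thing itself.
- recognise(camera, thing): "xy" ([column, row] in pixels, amid what is visible of it).
The state is a dict: "clock": time; "qpos": joint angles; "dq": joint speeds; "tau": joint torques, N m; "tool_pos": TCP position; "tcp_rot": TCP orientation; "force": force on the tool from outside, world axes, zero at the start; "wrist_torque": the same for the moment, N m; "grip_width": opening from 0.0 (shut) to 1.0 (fully open).
Only numpy, scipy, OpenCV 4.12 (cv2) and the standard library are available. Lean on these libraries where they do the work, as an engineer would, in place of code of your own. Each camera call takes 0.05 s, during which the arm holds its last target.

## Working session

There is one attempt and no reset: what is moved stays moved. The work goes in short steps, Python scripts to look and compute and a shell command to move; the robot and the scene stay as the last step left them, time stands still between calls to the robot, and variables do not carry over. Pictures are saved under pics/ and viewed, and the job is handed in when it is done.

```bash
ls; mkdir -p pics; python3 - <<'E'
from station import env, read_camera, camera_model, recognise
import cv2, numpy as np
s=env.state();print(s)
for n in("scene","top","wrist"):
    im=read_camera(n);cv2.imwrite(f"pics/{n}0.png",im);m=camera_model(n);print(n,{k:(np.round(v,4).tolist()) for k,v in m.items()})
E
```

```text
pics
{'clock': 0.0, 'qpos': array([-1.25796275e+00,  5.33679464e-02,  1.61430348e+00,  1.76541520e-05,
        1.47600497e+00, -1.19048738e-01]), 'dq': array([ 1.06812783e-03, -4.65992704e-04, -8.12707855e-05, -1.02687675e-05,
        4.71017201e-04,  1.01686814e-04]), 'tau': array([-1.95075285e-03, -3.93694282e+01, -3.70172489e+01, -2.61788746e-04,
        7.00308665e-03, -1.69698666e-05]), 'tool_pos': array([ 0.26137802, -0.56696461,  0.20175055]), 'tcp_rot': array([-3.13952575e+00, -2.64927948e-04,  4.31880352e-01]), 'force': array([ 0.74730754, -0.42846284, -0.20996307]), 'wrist_torque': array([ 0.00320561, -0.04159713, -0.01479637]), 'grip_width': 1.0032945179629196}
scene {'fx': 535.3241, 'fy': 535.3241, 'cx': 272.6393, 'cy': 209.0842, 'dist': [-0.1065, 0.0, 0.0, 0.0, 0.0], 'T': [[-0.3479, -0.7974, 0.4931, 1.1418], [0.9375, -0.2923, 0.1888, 0.1575], [-0.0064, 0.528, 0.8492, 1.0908], [0.0, 0.0, 0.0, 1.0]]}
top {'fx': 432.5744, 'fy': 432.5744, 'cx': 277.957, 'cy': 215.631, 'dist': [-0.0766, 0.0, 0.0, 0.0, 0.0], 'T': [[0.0048, 0.9915, -0.1303, 0.3752], [-0.9999, 0.0031, -0.0134, -0.0548], [-0.0128, 0.1304, 0.9914, 1.2002], [0.0, 0.0, 0.0, 1.0]]}
wrist {'fx': 318.9394, 'fy': 318.9394, 'cx': 281.6183, 'cy': 214.079, 'dist': [-0.0406, 0.0, 0.0, 0.0, 0.0], 'mount': [[0.0002, 0.956, 0.2932, 0.0753], [1.0, -0.0001, -0.0003, -0.0001], [-0.0002, 0.2932, -0.956, -0.1726], [0.0, 0.0, 0.0, 1.0]]}
```

View pics/scene0.png

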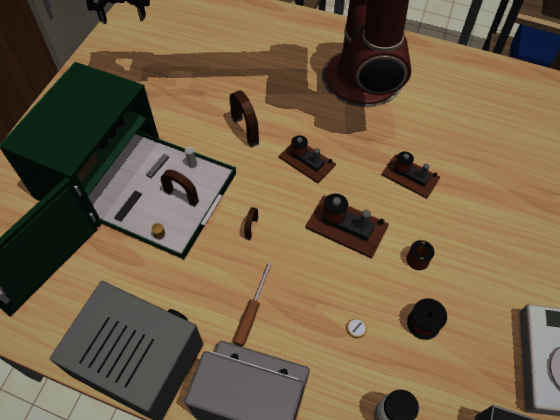

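View pics/top0.png

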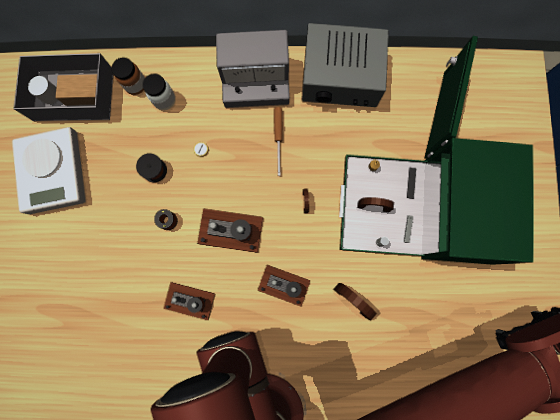

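View pics/wrist0.png

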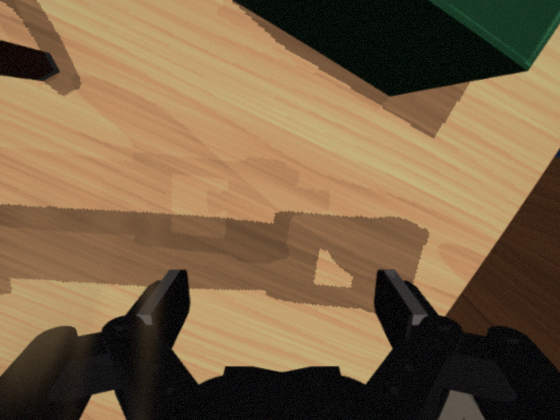

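Candidates, in top-camera pixels:
- **Core:** the largest board (230,230). The others are at (285,284) and (190,300).
- **Loose coil:** (166,219). The look-alike is the wire reel at (152,168).
- **Horseshoe:** the one in the tray (375,204). The others are large (355,300) and small (306,200).

The description points to the first of each. I'll check with crops and measurements.

```bash
cat > h.py <<'E'
from station import env, read_camera, camera_model, recognise
import cv2, numpy as np
from scipy.spatial.transform import Rotation as Ro
F=np.diag([1,-1,-1.])
def K(m): return np.array([[m['fx'],0,m['cx']],[0,m['fy'],m['cy']],[0,0,1.]])
def tool(s):
    T=np.eye(4);T[:3,:3]=Ro.from_euler('xyz',s['tcp_rot']).as_matrix();T[:3,3]=s['tool_pos'];return T
def camT(n,s=None):
    m=camera_model(n)
    return m,(np.array(m['T']) if n!='wrist' else tool(s)@np.array(m['mount']))
def p2w(n,px,z,s=None):
    m,T=camT(n,s);px=np.array(px,float).reshape(-1,1,2)
    u=cv2.undistortPoints(px,K(m),np.array(m['dist'])).reshape(-1,2)
    d=(np.c_[u,np.ones(len(u))]@F)@T[:3,:3].T;o=T[:3,3]
    return o+d*((z-o[2])/d[:,2])[:,None]
def w2p(n,P,s=None):
    m,T=camT(n,s);P=np.array(P,float).reshape(-1,3)
    c=((P-T[:3,3])@T[:3,:3])@F
    return cv2.projectPoints(c,np.zeros(3),np.zeros(3),K(m),np.array(m['dist']))[0].reshape(-1,2)
def circ(c,r,n=48):
    a=np.linspace(0,2*np.pi,n);return np.c_[c[0]+r*np.cos(a),c[1]+r*np.sin(a),np.full(n,c[2])]
def draw(im,pts,col=(0,255,0),k=1,off=(0,0)):
    p=((pts-np.array(off)+.5)*k-.5);cv2.polylines(im,[np.round(p*16).astype(np.int32)],False,col,1,cv2.LINE_AA,4)
E
python3 - <<'E'
from h import *
t=cv2.imread('pics/top0.png');s=cv2.imread('pics/scene0.png')
a=cv2.resize(t[190:270,140:270],None,fx=6,fy=6,interpolation=cv2.INTER_CUBIC)
cv2.imwrite('pics/c1.png',a)
a=cv2.resize(t[140:265,330:455],None,fx=4.7,fy=4.7,interpolation=cv2.INTER_CUBIC)
cv2.imwrite('pics/c2.png',a)
a=cv2.resize(s[180:280,290:450],None,fx=5,fy=5,interpolation=cv2.INTER_CUBIC)
cv2.imwrite('pics/c3.png',a)
a=cv2.resize(s[130:260,90:250],None,fx=4.6,fy=4.6,interpolation=cv2.INTER_CUBIC)
cv2.imwrite('pics/c4.png',a)
E
```

```text
(no output)
```

View pics/c1.png

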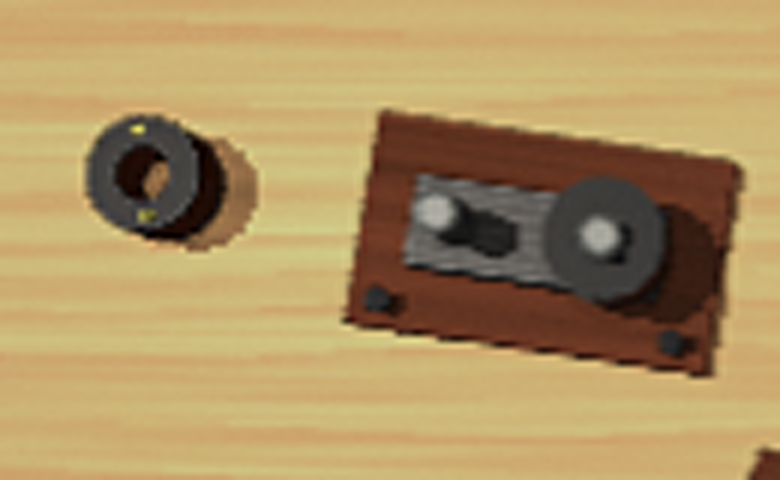

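View pics/c2.png

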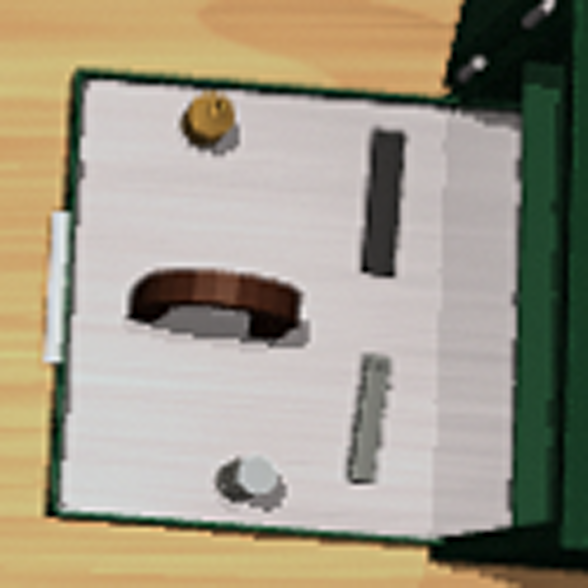

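View pics/c3.png

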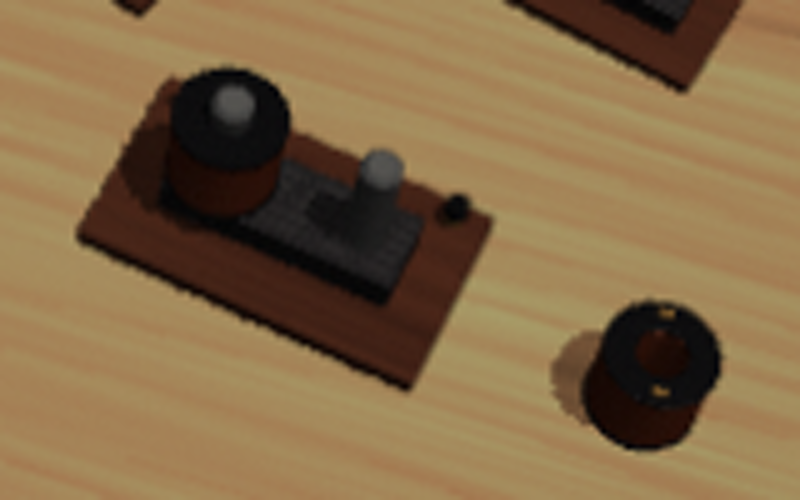

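View pics/c4.png

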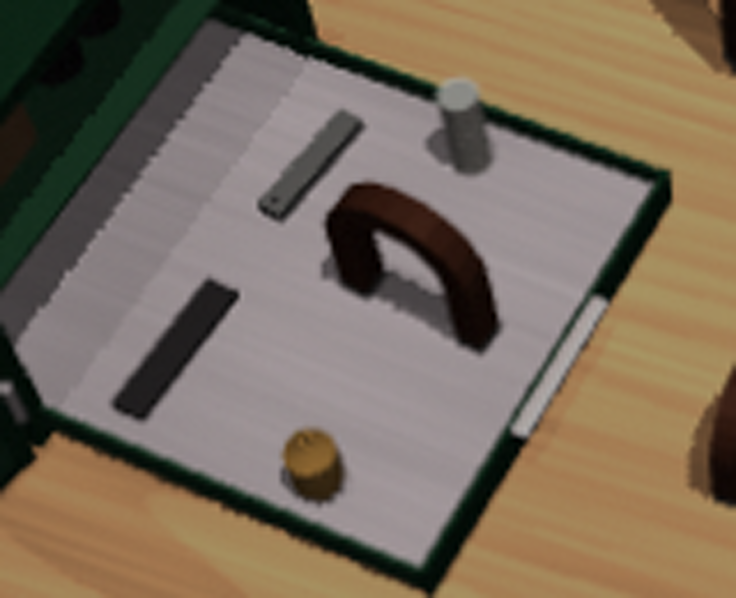

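```bash
python3 - <<'E'
from h import *
f=lambda p,k,o:[(p[0]+.5)/k-.5+o[0],(p[1]+.5)/k-.5+o[1]]
np.set_printoptions(precision=4,suppress=True)
T=lambda p,z,k=6,o=(140,190):p2w('top',f(p,k,o),z)[0]
S=lambda p,z:p2w('scene',f(p,5,(290,180)),z)[0]
for n,a,b,z in [('bare',(437,212),(382,170),.092),('fit',(603,238),(233,103),.092),('coil',(143,173),(661,348),.046)]:
    print(n,T(a,z),S(b,z))
# boards
for n,a in [('board',[(378,110),(742,165),(712,378),(343,322)])]:
    print(n,[T(p,.012) for p in a])
a=T((437,212),.092);b=T((603,238),.092);print('dist top',np.linalg.norm(a-b), 'ang',np.arctan2(*(a-b)[[1,0]]))
a=S((382,170),.092);b=S((233,103),.092);print('dist sc',np.linalg.norm(a-b), 'ang',np.arctan2(*(a-b)[[1,0]]))
# horseshoe by fit of points: scene c4 4.6 off(90,130) pole bottoms outer corners
S4=lambda p,z:p2w('scene',f(p,4.6,(90,130)),z)[0]
T4=lambda p,z:p2w('top',f(p,4.7,(330,140)),z)[0]
print('scene near pole corner',S4((484,352),.014),'left',S4((455,338),.014),'far',S4((360,297),.014),S4((333,280),.014))
print('top arch ends',T4((128,318),.014),T4((300,335),.014), T4((280,338),.014))
for n in('coil','core','horseshoe'):
    for r in recognise('top',n)[:4]:print(n,r)
E
```

```text
bare [0.4961 0.1295 0.092 ] [0.5023 0.1315 0.092 ]
fit [0.4852 0.0576 0.092 ] [0.4914 0.06   0.092 ]
coil [0.5183 0.2715 0.046 ] [0.5195 0.2712 0.046 ]
board [array([0.5525, 0.1716, 0.012 ]), array([0.5272, 0.0019, 0.012 ]), array([0.429 , 0.0148, 0.012 ]), array([0.4537, 0.1852, 0.012 ])]
dist top 0.07277149203694759 ang 1.4195612633390569
dist sc 0.07235940505667146 ang 1.4190587164680901
scene near pole corner [ 0.5726 -0.259   0.014 ] left [ 0.57   -0.2769  0.014 ] far [ 0.564  -0.3352  0.014 ] [ 0.5592 -0.3536  0.014 ]
top arch ends [ 0.5552 -0.2576  0.014 ] [ 0.5454 -0.3594  0.014 ] [ 0.5436 -0.3474  0.014 ]
coil {'xy': [162.7, 218.8], 'confidence': 0.74}
core {'xy': [284.5, 284.3], 'confidence': 0.92}
core {'xy': [228.2, 230.3], 'confidence': 0.83}
core {'xy': [186.5, 302.2], 'confidence': 0.73}
horseshoe {'xy': [379.0, 201.2], 'confidence': 0.85}
horseshoe {'xy': [305.3, 203.5], 'confidence': 0.68}
horseshoe {'xy': [357.5, 303.4], 'confidence': 0.58}
```

The board measures 171 x 101 mm, so (230,230) is the right core. The coil is at (0.519,0.271) and the tray horseshoe is about 88–95 mm wide, which fits. First I'll turn to the core's yaw while rising, then travel to hover over the core.

```bash
python3 -m handwheel '[0,0,-0.3,0,0,-1,0, 0,0,-0.3,0,0,-1,0, 0,0,-0.3,0,0,-1,0, 0,0,-0.3,0,0,-1,0, 0.5,0,-0.3,0,0,-1,0, 1,0,0,0,0,-1,0, 1,0,0,0,0,-1,0, 1,0,0,0,0,-0.1,0, 1,0,0,0,0,0,0, 1,0,0,0,0,0,0]'
python3 -m handwheel '[1,0.2,0,0,0,0,0, 1,0.2,0,0,0,0,0, 1,0.2,0,0,0,0,0, 1,0.2,0,0,0,0,0, 1,0.2,0,0,0,0,0, 1,0.2,0,0,0,0,0, 1,0.2,0,0,0,0,0, 1,0.2,0,0,0,0,0, 1,0.2,0,0,0,0,0, 1,0.2,0,0,0,0,0]'
```

```text
clock: 1.55
tool_pos: [0.2907, -0.4621, 0.2329]
tcp_rot: [-3.142, -0.0, 1.423]
force: [-0.2, -0.6, -0.6]
grip_width: 1.003
clock: 2.8
tool_pos: [0.36, -0.2695, 0.233]
tcp_rot: [3.142, 0.0, 1.423]
force: [-0.8, -0.7, 0.1]
grip_width: 1.003
```

```bash
python3 -m handwheel '[1,0.2,0,0,0,0,0, 1,0.2,0,0,0,0,0, 1,0.2,0,0,0,0,0, 1,0.2,0,0,0,0,0, 1,0.2,0,0,0,0,0, 1,0.2,0,0,0,0,0, 1,0.2,0,0,0,0,0, 1,0.2,0,0,0,0,0, 1,0.2,0,0,0,0,0, 1,0.2,0,0,0,0,0]'
python3 -m handwheel '[1,0.2,0.3,0,0,0,0, 1,0.2,0.3,0,0,0,0, 1,0.2,0.3,0,0,0,0, 1,0.2,0.3,0,0,0,0, 1,0.2,0.3,0,0,0,0, 1,0.2,0.3,0,0,0,0, 1,0.2,0.3,0,0,0,0, 0.5,0.2,0.3,0,0,0,0, 0,0,0,0,0,0,0, 0,0,0,0,0,0,0]'
python3 - <<'E'
from h import *
s=env.state();np.save('s1.npy',s,allow_pickle=True);cv2.imwrite('pics/w1.png',read_camera('wrist'))
print(s['clock'],s['tool_pos'],s['tcp_rot'],w2p('wrist',[[.499,.1305,.092],[.488,.0588,.092]],s))
E
```

```text
clock: 4.05
tool_pos: [0.4287, -0.0776, 0.233]
tcp_rot: [3.141, 0.0, 1.423]
force: [0.0, 0.9, 0.1]
grip_width: 0.998
clock: 5.3
tool_pos: [0.4823, 0.0645, 0.1852]
tcp_rot: [3.141, 0.0, 1.423]
force: [-0.3, 0.9, 0.0]
grip_width: 1.0
5.3 [0.48227268 0.06446926 0.1851993 ] [3.14145187e+00 2.59979501e-04 1.42279598e+00] [[289.56760957 126.0681228 ]
 [288.60954367 212.27419297]]
```

View pics/w1.png

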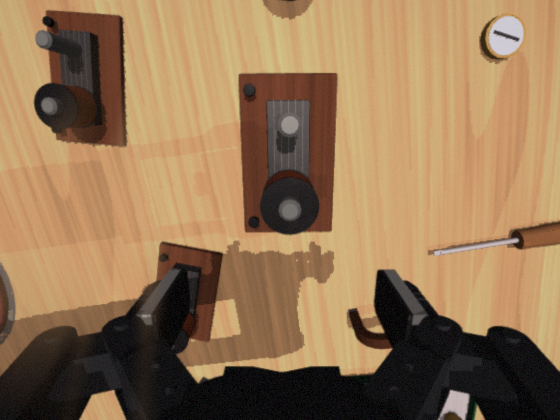

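The wrist picture shows the main core, with the bare limb top at (289,125) and the fitted limb top at (289,209). It is clearly the largest of the three. I'll measure it more finely.

```bash
python3 - <<'E'
from h import *
s=np.load('s1.npy',allow_pickle=True).item();im=cv2.imread('pics/w1.png')
k=8;o=(250,95);c=cv2.resize(im[95:235,250:330],None,fx=4,fy=4,interpolation=cv2.INTER_CUBIC)
P=p2w('wrist',[[289,125],[289.5,209]],.092,s);print(P)
for p in P: draw(c,w2p('wrist',circ(p,.010),s),(0,255,0),4,o)
draw(c,w2p('wrist',circ((P[1][0],P[1][1],.078),.027),s),(0,255,255),4,o)
cv2.imwrite('pics/w1c.png',c)
d=P[0]-P[1];print(np.linalg.norm(d),np.arctan2(d[1],d[0]))
E
```

```text
[[0.49866521 0.13139314 0.092     ]
 [0.48918165 0.06162189 0.092     ]]
0.07041282336700155 1.4357006217227604
```

View pics/w1c.png

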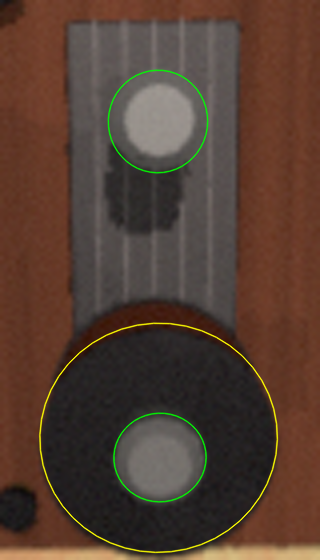

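```bash
python3 -m handwheel '[1,0,0,0,0,0,0, 1,0,0.4,0,0,0,0, 1,0,0.4,0,0,0,0, 1,0,0.4,0,0,0,0, 1,0,0.4,0,0,0,0, 1,0,0.4,0,0,0,0, 1,0,0.4,0,0,0,0, 1,0,0.4,0,0,0,0, 1,0,0.2,0,0,0,0, 1,0,0,0,0,0,0]'
python3 -m handwheel '[0.5,0.3,0,0,0,0,0, 0,0,0,0,0,0,0]'
python3 - <<'E'
from h import *
s=env.state();np.save('s2.npy',s,allow_pickle=True);cv2.imwrite('pics/w2.png',read_camera('wrist'))
print(s['clock'],s['tool_pos'],s['tcp_rot'],w2p('wrist',[[.519,.271,.046]],s))
E
```

```text
clock: 6.6
tool_pos: [0.5117, 0.2639, 0.1245]
tcp_rot: [-3.141, 0.0, 1.423]
force: [-0.1, 0.0, 1.0]
grip_width: 1.002
clock: 6.85
tool_pos: [0.5199, 0.2722, 0.1254]
tcp_rot: [3.141, -0.0, 1.424]
force: [-0.8, -0.4, -0.5]
grip_width: 1.002
6.85 [0.51988357 0.27218135 0.12541656] [ 3.14086830e+00 -7.89546241e-05  1.42374067e+00] [[280.19153098 213.08364978]]
```

View pics/w2.png

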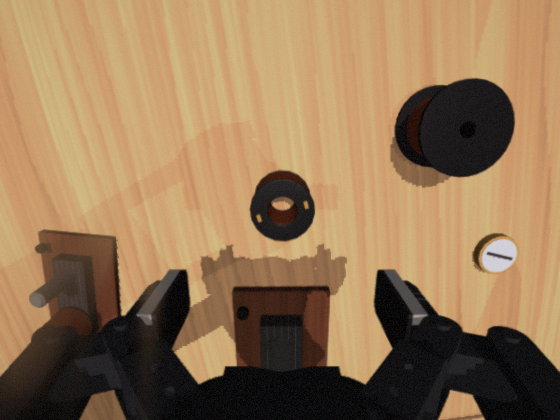

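The loose coil's top flange is centred at (282,210), with a clear bore. The larger reel at (467,127) is not wanted. Next I'll compute the coil centre by overlay.

```bash
python3 - <<'E'
from h import *
s=np.load('s2.npy',allow_pickle=True).item();im=cv2.imread('pics/w2.png')
P=p2w('wrist',[[282.5,209.7]],.046,s)[0];print(P)
T=tool(s);print('in tool',np.linalg.inv(T)@np.r_[P,1])
o=(240,160);c=cv2.resize(im[160:250,240:330],None,fx=6,fy=6,interpolation=cv2.INTER_CUBIC)
draw(c,w2p('wrist',circ(P,.027),s),(0,255,0),6,o);draw(c,w2p('wrist',circ(P,.012),s),(0,255,0),6,o)
cv2.imwrite('pics/w2c.png',c)
E
```

```text
[0.52130846 0.27359945 0.046     ]
in tool [0.00160531 0.00114419 0.07941753 1.        ]
```

View pics/w2c.png

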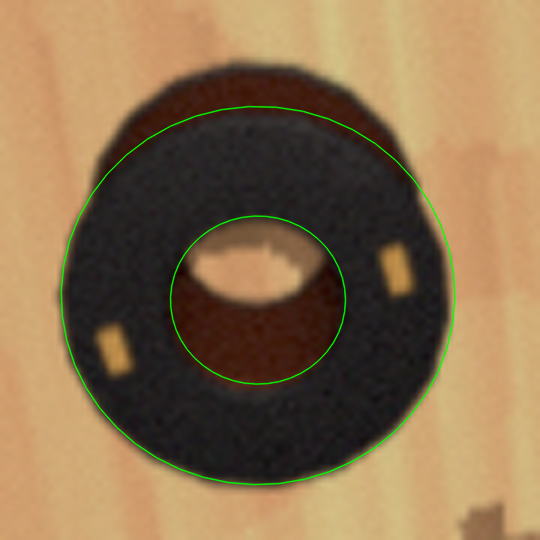

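```bash
python3 -m handwheel '[0.06,0.03,1,0,0,0,0, 0,0,1,0,0,0,0, 0,0,1,0,0,0,0, 0,0,1,0,0,0,0, 0,0,1,0,0,0,0, 0,0,0.5,0,0,0,0, 0,0,0,0,0,0,1, 0,0,0,0,0,0,1, 0,0,0,0,0,0,1, 0,0,0,0,0,0,1]' 50
python3 -m handwheel '[0,0,0,0,0,0,1, 0,0,0,0,0,0,1, 0,0,-0.5,0,0,0,1, 0,0,-1,0,0,0,1, 0,0,-1,0,0,0,1, 0,0,-1,0,0,0,1, 0,0,-1,0,0,0,1,0,0,-1,0,0,0,1,0,0,0,0,0,0,1]' 50
python3 - <<'E'
from h import *
s=env.state();np.save('s3.npy',s,allow_pickle=True);cv2.imwrite('pics/w3.png',read_camera('wrist'))
print(s['clock'],s['tool_pos'],s['tcp_rot'],s['grip_width'],s['force'])
E
```

```text
clock: 8.15
tool_pos: [0.5214, 0.2738, 0.018]
tcp_rot: [3.139, -0.002, 1.423]
force: [-0.6, -0.4, 5.1]
grip_width: 0.14
clock: 9.28
tool_pos: [0.5214, 0.2733, 0.1278]
tcp_rot: [3.138, -0.002, 1.423]
force: [0.1, 0.7, 0.3]
grip_width: 0.001
9.275 [0.52140206 0.2732647  0.12782343] [ 3.13762157e+00 -2.18250043e-03  1.42317220e+00] 0.0009831646188975178 [0.12944447 0.71117741 0.25083887]
```

View pics/w3.png

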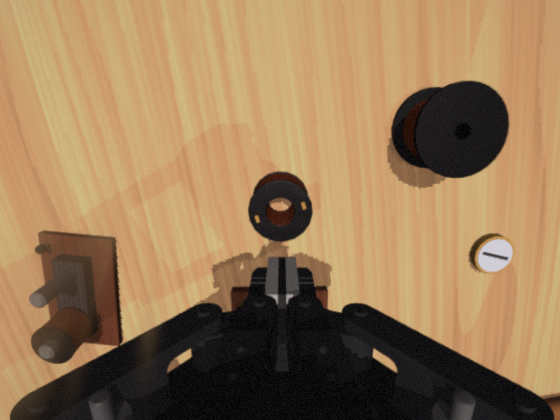

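```bash
python3 - <<'E'
from h import *
s=np.load('s3.npy',allow_pickle=True).item();T=tool(s)
for q in [(0,0,0),(0,0,.008),(0,0,-.011),(0.011,0,.008),(-.011,0,.008),(0,0,.08),(0,0,.11)]:
    print(q,w2p('wrist',(T@np.r_[q,1])[:3],s)[0])
for n in('top','scene'): cv2.imwrite(f'pics/{n}3.png',read_camera(n))
E
```

```text
(0, 0, 0) [280.75562505 250.19969111]
(0, 0, 0.008) [280.8034399  244.94778419]
(0, 0, -0.011) [280.68317569 258.15988743]
(0.011, 0, 0.008) [280.79373144 227.9514329 ]
(-0.011, 0, 0.008) [280.81300383 261.3705355 ]
(0, 0, 0.08) [281.10941389 211.37065781]
(0, 0, 0.11) [281.1944513  202.04812812]
```

View pics/scene3.png

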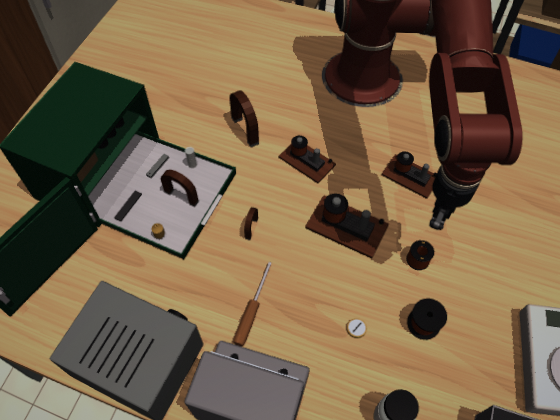

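View pics/top3.png

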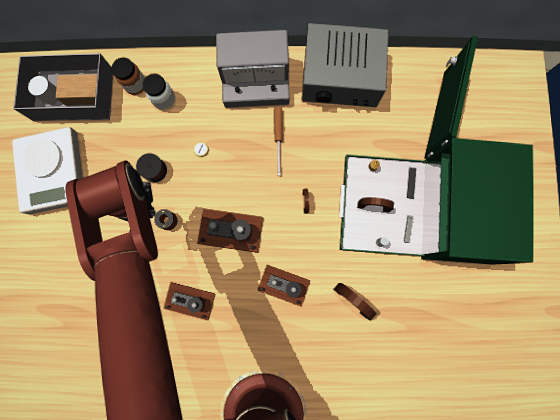

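The fingers closed on nothing. The coil is untouched at (281,210) and the fingertips show at row 258, where I expected about 228. I'll check where the tip really is using the fixed cameras.

```bash
python3 - <<'E'
from h import *
s=np.load('s3.npy',allow_pickle=True).item();T=tool(s)
L=[(0,0,.008),(0,0,-.011),(.0,0,-.065)]
P=[(T@np.r_[q,1])[:3] for q in L]
for n in('top','scene'):
    p=w2p(n,P);print(n,p)
    im=cv2.imread(f'pics/{n}3.png');c0=p[0].astype(int)-45
    c=cv2.resize(im[c0[1]:c0[1]+90,c0[0]:c0[0]+90],None,fx=6,fy=6,interpolation=cv2.INTER_CUBIC)
    draw(c,p,(0,255,0),6,c0)
    c=cv2.convertScaleAbs(c,alpha=1.8,beta=20);cv2.imwrite(f'pics/{n}3c.png',c);print(c0)
E
```

```text
top [[154.82858244 213.61174245]
 [152.61488808 212.61925143]
 [145.88814965 209.60169496]]
[109 168]
scene [[430.70518125 233.88135625]
 [432.94195797 229.33940545]
 [439.64920177 215.67851195]]
[385 188]
```

View pics/top3c.png

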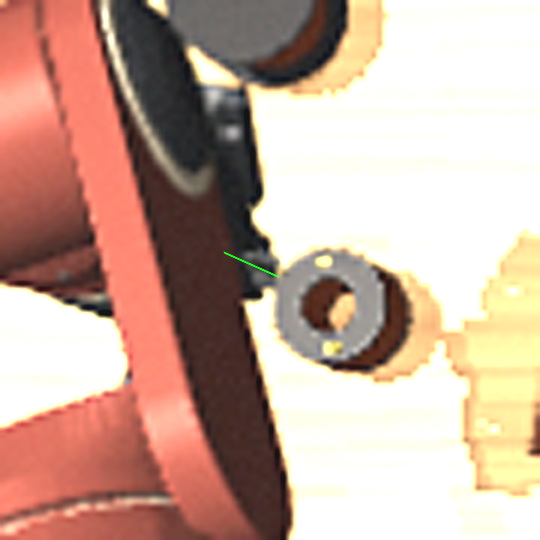

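View pics/scene3c.png

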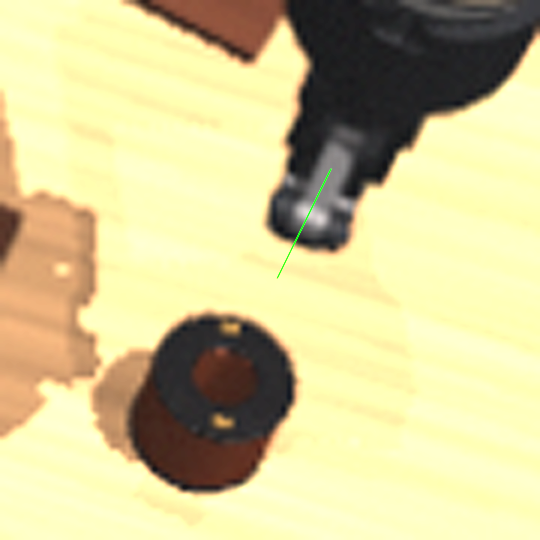

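```bash
python3 - <<'E'
from h import *
for z in(.11,.12,.13,.14,.15,.16,.17):print(z,p2w('top',[[153.2,215]],z)[0][:2],p2w('scene',[[436.3,228]],z)[0][:2])
s=env.state();print(s['tool_pos'],s['qpos'],s['grip_width'])
im=cv2.imread('pics/w3.png');cv2.imwrite('pics/w3c.png',cv2.convertScaleAbs(cv2.resize(im[160:420,180:400],None,fx=2.3,fy=2.3,interpolation=cv2.INTER_CUBIC),alpha=2,beta=20))
E
```

```text
0.11 [0.5191548  0.28036164] [0.49683343 0.28292791]
0.12 [0.51783453 0.27728696] [0.50340934 0.28164929]
0.13 [0.51651427 0.27421227] [0.50998525 0.28037067]
0.14 [0.51519401 0.27113759] [0.51656116 0.27909205]
0.15 [0.51387374 0.26806291] [0.52313707 0.27781343]
0.16 [0.51255348 0.26498823] [0.52971298 0.27653481]
0.17 [0.51123322 0.26191355] [0.53628889 0.27525619]
[0.51932866 0.27247563 0.12408906] [ 3.56338131e-01  2.41356395e-02  1.77694702e+00 -2.07364028e-05
  1.34209937e+00  5.04014992e-01] -0.00035364412218264716
```

View pics/w3c.png

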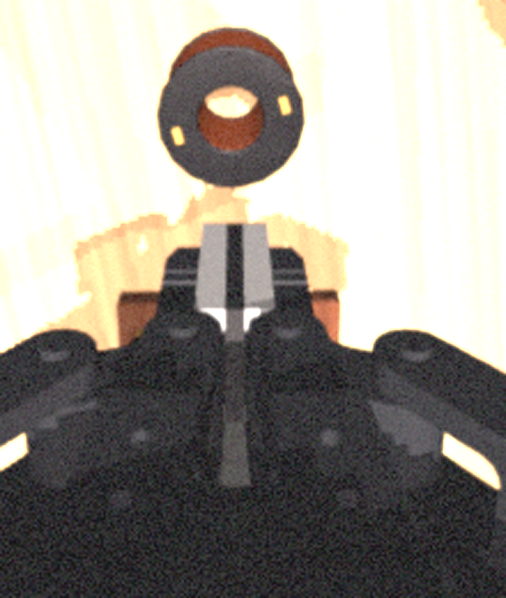

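```bash
python3 - <<'E'
from h import *
m=camera_model('wrist');M=np.array(m['mount'])
u=cv2.undistortPoints(np.array([[[282.,258]],[[282,293.]],[[269.,258]],[[295.,258]]]),K(m),np.array(m['dist'])).reshape(-1,2)
d=(np.c_[u,np.ones(4)]@F)@M[:3,:3].T;o=M[:3,3]
for x in(0,.011):
    for k in d: t=(x-o[0])/k[0];print(x,o+t*k)
s=env.state();np.save('s4.npy',s,allow_pickle=True);im=read_camera('wrist');cv2.imwrite('pics/w4.png',im);print(s['tool_pos'],s['clock'],env.state()['tool_pos'],s['force'])
for n in('top','scene'): cv2.imwrite(f'pics/{n}4.png',read_camera(n))
print(env.state()['tool_pos'])
E
```

```text
0 [ 0.          0.00072401 -0.0107993 ]
0 [ 0.          0.00072153 -0.04754651]
0 [ 0.         -0.00648178 -0.01081426]
0 [ 0.          0.00793018 -0.01079212]
0.011 [ 0.011       0.00071582 -0.03452724]
0.011 [ 0.011       0.0007137  -0.06588469]
0.011 [ 0.011      -0.00543309 -0.03453999]
0.011 [ 0.011       0.00686506 -0.0345211 ]
[0.51932866 0.27247563 0.12408906] 9.425 [0.51912743 0.27237775 0.12368904] [-0.379925   -0.00516378 -1.04470573]
[0.51915914 0.27241518 0.12368146]
```

```bash
python3 - <<'E'
from h import *
s=np.load('s4.npy',allow_pickle=True).item();s['tool_pos']=np.array([.5192,.2724,.1237]);T=tool(s)
out=[]
for n in('top','scene'):
    im=cv2.imread(f'pics/{n}4.png');p=w2p(n,(T@np.r_[0,0,-.02,1])[:3])[0];c0=(p-22).astype(int)
    c=cv2.resize(im[c0[1]:c0[1]+45,c0[0]:c0[0]+45],None,fx=9,fy=9,interpolation=cv2.INTER_CUBIC)
    c=cv2.convertScaleAbs(c,alpha=2.2,beta=25)
    for z in(.008,-.015,-.035,-.065):
        q=[(T@np.r_[x,y,z,1])[:3] for x,y in((.011,.013),(.011,-.013),(-.011,-.013),(-.011,.013),(.011,.013))]
        draw(c,w2p(n,q),(0,255,0) if z>0 else (0,0,255),9,c0)
    out.append(c)
cv2.imwrite('pics/t4.png',np.hstack(out)[:, :800])
E
```

```text
(no output)
```

View pics/t4.png

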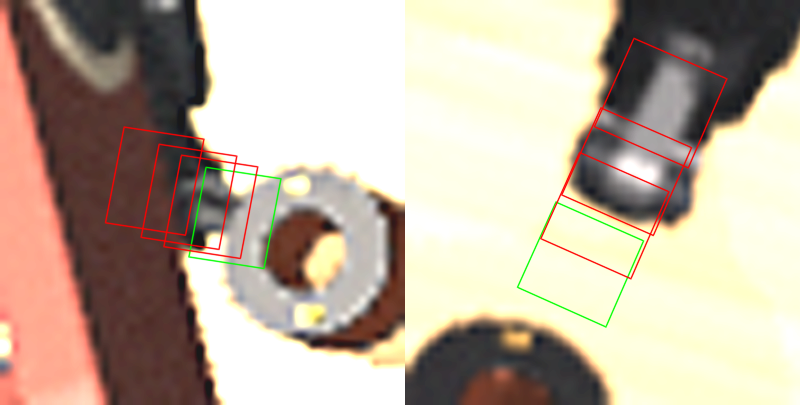

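Both fixed cameras and the wrist view agree. The real fingertips end at about tool z = -32 mm shut, which is roughly 40 mm short of the stated tip, so the fingers closed above the coil. From here I'll use the measured tip offset. Next: re-open and re-measure the coil.

```bash
python3 -m handwheel '[0,0,0,0,0,0,0, 0,0,0,0,0,0,0, 0,0,0,0,0,0,0, 0,0,0,0,0,0,0,0,0,0,0,0,0,0]'
python3 - <<'E'
from h import *
s=env.state();np.save('s5.npy',s,allow_pickle=True);im=read_camera('wrist');cv2.imwrite('pics/w5.png',im);print(s['clock'],s['tool_pos'],s['tcp_rot'],env.state()['tool_pos'])
T=tool(s)
o=(235,160);c=cv2.resize(im[160:250,235:325],None,fx=6,fy=6,interpolation=cv2.INTER_CUBIC)
P=p2w('wrist',[[281,210]],.046,s)[0];print(P,'in tool',np.linalg.inv(T)@np.r_[P,1])
draw(c,w2p('wrist',circ(P,.027),s),(0,255,0),6,o);draw(c,w2p('wrist',circ(P,.012),s),(0,255,0),6,o)
cv2.imwrite('pics/w5c.png',np.hstack([c,cv2.resize(im[200:330,150:420],None,fx=1,fy=4.15)[:540]]))
E
```

```text
clock: 10.2
tool_pos: [0.5199, 0.2727, 0.1251]
tcp_rot: [3.141, -0.0, 1.423]
force: [0.6, 0.2, 0.1]
grip_width: 1.004
10.2 [0.51994512 0.27272452 0.12507594] [ 3.14148791e+00 -5.60922365e-05  1.42314510e+00] [0.51992553 0.27272548 0.12506369]
[0.52007818 0.27417276 0.046     ] in tool [ 1.44762396e-03 -8.97362401e-05  7.90760092e-02  1.00000000e+00]
```

View pics/w5c.png

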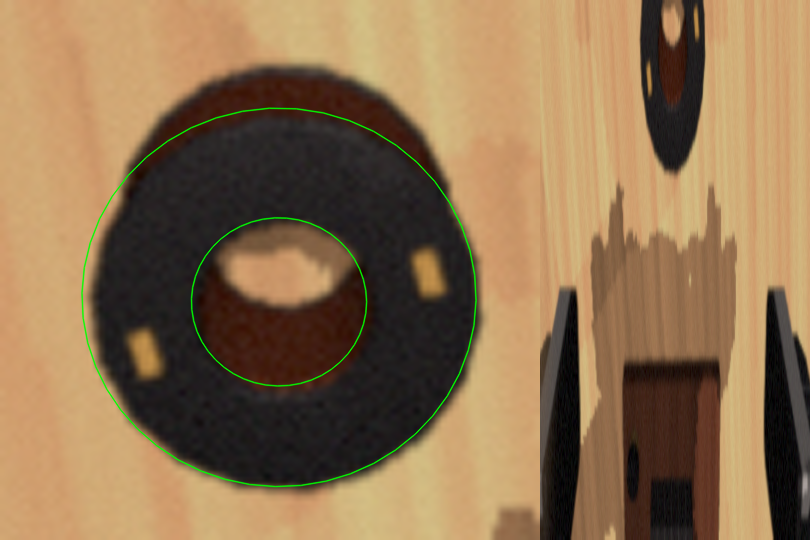

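View pics/w5.png

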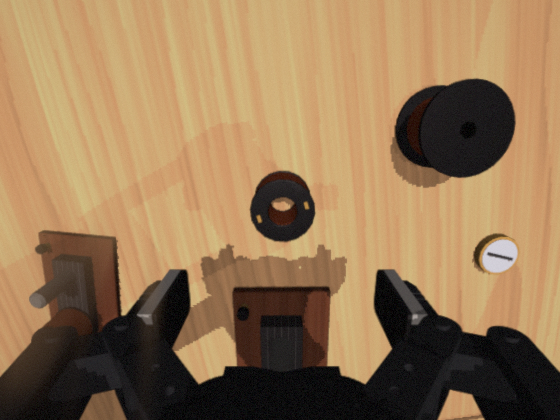

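```bash
python3 -m handwheel '[0.06,0.05,1,0,0,0,0, 0,0,1,0,0,0,0, 0,0,1,0,0,0,0, 0,0,1,0,0,0,0, 0,0,1,0,0,0,0, 0,0,1,0,0,0,0, 0,0,1,0,0,0,0,0,0,0.2,0,0,0,0,0,0,0,0,0,0,0]'
python3 - <<'E'
from h import *
s=env.state();cv2.imwrite('pics/w6.png',read_camera('wrist'));print(s['tool_pos'],s['force'])
E
```

```text
clock: 11.38
tool_pos: [0.5212, 0.2738, -0.0191]
tcp_rot: [-3.142, 0.0, 1.423]
force: [-0.0, -0.5, 0.4]
grip_width: 0.999
[ 0.52117071  0.27378656 -0.01911103] [-0.00352185 -0.53707699  0.36196835]
```

View pics/w6.png

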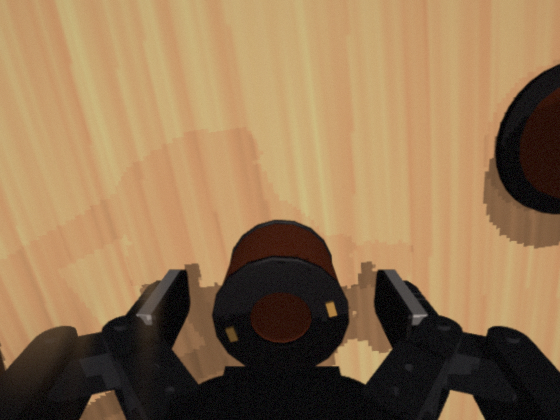

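The coil stands midway between the fingers, with its top at (282,315). Closing now.

```bash
python3 -m handwheel '[0,0,0,0,0,0,1, 0,0,0,0,0,0,1, 0,0,0,0,0,0,1, 0,0,0,0,0,0,1, 0,0,0,0,0,0,1]' 50
python3 - <<'E'
from h import *
s=env.state();cv2.imwrite('pics/w7.png',read_camera('wrist'));print(s['tool_pos'],s['tcp_rot'],s['force'],s['grip_width'])
E
```

```text
clock: 12.05
tool_pos: [0.522, 0.2742, -0.0176]
tcp_rot: [3.14, -0.001, 1.423]
force: [-1.4, -0.3, 5.7]
grip_width: 0.621
[ 0.52203742  0.2741727  -0.01761119] [ 3.13990947e+00 -1.05625840e-03  1.42312931e+00] [-1.41085788 -0.31673206  5.66168961] 0.6214787993184845
```

View pics/w7.png

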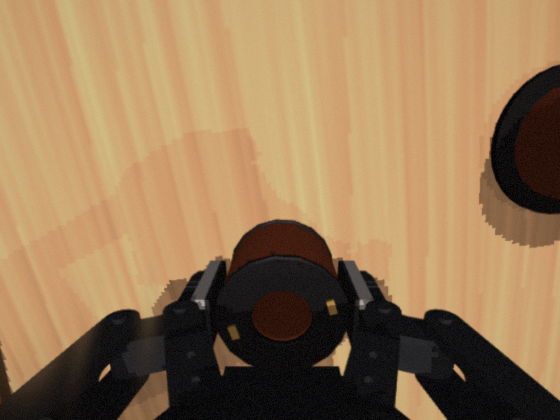

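```bash
python3 -m handwheel '[0,0,-0.3,0,0,0,1, 0,0,-0.7,0,0,0,1, 0,0,-1,0,0,0,1, 0,0,-1,0,0,0,1, 0,0,-1,0,0,0,1, 0,0,-1,0,0,0,1,0,0,-1,0,0,0,1,0,0,-0.2,0,0,0,1,0,0,0,0,0,0,1,0,0,0,0,0,0,1]'
python3 - <<'E'
from h import *
s=env.state();np.save('s8.npy',s,allow_pickle=True);cv2.imwrite('pics/w8.png',read_camera('wrist'));print(s['tool_pos'],s['tcp_rot'],s['force'],s['grip_width'],env.state()['tool_pos'])
E
```

```text
clock: 13.35
tool_pos: [0.5203, 0.2734, 0.1037]
tcp_rot: [-3.14, 0.001, 1.423]
force: [-0.9, 0.1, -2.8]
grip_width: 0.63
[0.5202774  0.27344165 0.10373209] [-3.13967059e+00  1.08184136e-03  1.42314273e+00] [-0.87468902  0.05107098 -2.76524301] 0.6302531450462159 [0.52028612 0.27343315 0.10367803]
```

View pics/w8.png

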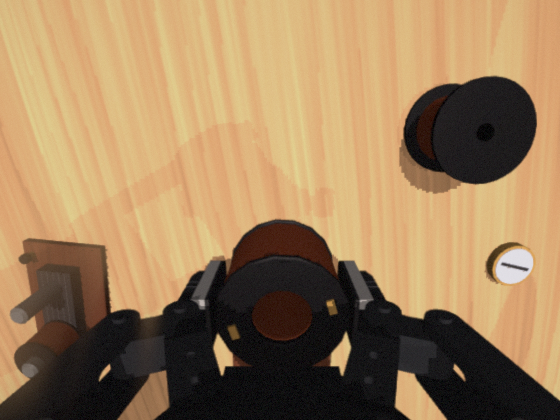

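```bash
python3 - <<'E'
from h import *
s=np.load('s8.npy',allow_pickle=True).item();T=tool(s);im=cv2.imread('pics/w8.png')
c=cv2.resize(im[215:385,195:365],None,fx=3.5,fy=3.5,interpolation=cv2.INTER_CUBIC);c=cv2.convertScaleAbs(c,alpha=2,beta=25)
for cx,cy,col in((0,0,(0,255,0)),(.002,0,(0,0,255))):
  for r in(.027,.012):
    q=circ((cx,cy,-.064),r);draw(c,w2p('wrist',(np.c_[q,np.ones(len(q))]@T.T)[:,:3],s),col,3.5,(195,215))
  q=circ((cx,cy,-.018),.027);draw(c,w2p('wrist',(np.c_[q,np.ones(len(q))]@T.T)[:,:3],s),col,3.5,(195,215))
cv2.imwrite('pics/w8c.png',c)
E
```

```text
(no output)
```

View pics/w8c.png

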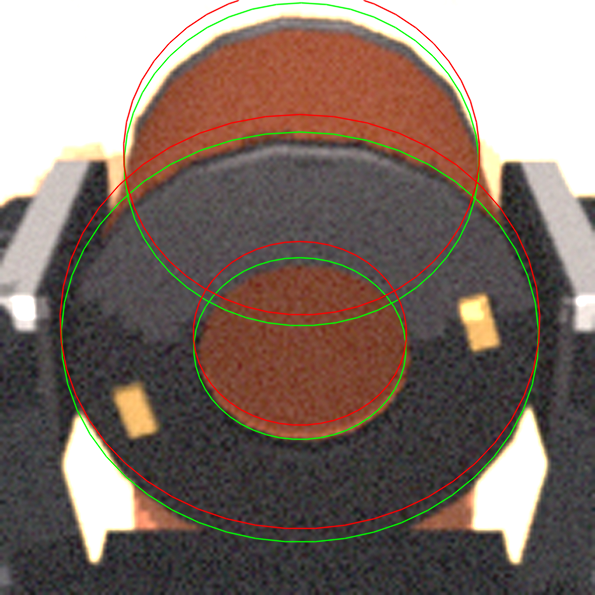

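```bash
python3 -m handwheel '[-0.5,0,0,0,0,0,1, -1,0,0,0,0,0,1, -1,0,0,0,0,0,1, -1,0,0,0,0,0,1, -1,0,0,0,0,0,1, -1,0,0,0,0,0,1, -1,0,0,0,0,0,1, -1,0,0,0,0,0,1, -1,0,0,0,0,0,1, -1,0,0,0,0,0,1]'
python3 -m handwheel '[-0.7,0,0,0,0,0,1,-0.2,0,0,0,0,0,1,0,0,0,0,0,0,1,0,0,0,0,0,0,1,0,0,0,0,0,0,1]'
python3 - <<'E'
from h import *
from scipy.optimize import least_squares
s=env.state();np.save('s9.npy',s,allow_pickle=True);im=read_camera('wrist');cv2.imwrite('pics/w9.png',im);print(s['tool_pos'],s['tcp_rot'],env.state()['tool_pos'])
c=cv2.resize(im[90:250,220:350],None,fx=3.7,fy=3.7,interpolation=cv2.INTER_CUBIC);cv2.imwrite('pics/w9c.png',c)
# in-hand fit from s8 image
s8=np.load('s8.npy',allow_pickle=True).item();T=tool(s8)
obs=np.array([199,408,265,438,22,131,475])/3.5+np.array([195,195,215,215,215,195,195])
def ext(p,z,r):
    q=circ((p[0],p[1],z),r,200);w=w2p('wrist',(np.c_[q,np.ones(200)]@T.T)[:,:3],s8);return w[:,0].min(),w[:,0].max(),w[:,1].min(),w[:,1].max()
def f(p):
    a=ext(p,p[2],.012);b=ext(p,p[2]+.046,.027);return np.array([*a,b[2],b[0],b[1]])-obs
r=least_squares(f,[0,0,-.064],x_scale=.01,diff_step=1e-3);print(r.x,r.fun)
E
```

```text
clock: 14.65
tool_pos: [0.4929, 0.0845, 0.1051]
tcp_rot: [3.141, -0.0, 1.423]
force: [-0.2, 0.0, -2.0]
grip_width: 0.622
clock: 15.28
tool_pos: [0.4905, 0.0685, 0.105]
tcp_rot: [-3.142, -0.0, 1.424]
force: [-0.0, -0.0, -1.8]
grip_width: 0.633
[0.49051421 0.06845414 0.10498801] [-3.14154482e+00 -1.09958509e-04  1.42394374e+00] [0.49048552 0.06840918 0.10497831]
[-0.00431979  0.0005636  -0.05890724] [ 0.86089463 -1.06638997  0.40382789  0.3733218  -0.98545653  0.3713677
 -0.0979134 ]
```

View pics/w9.png

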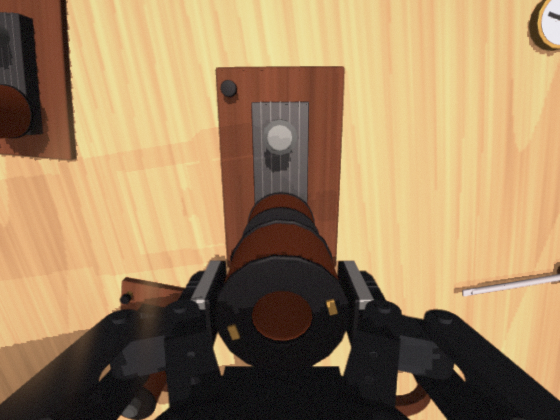

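View pics/w9c.png

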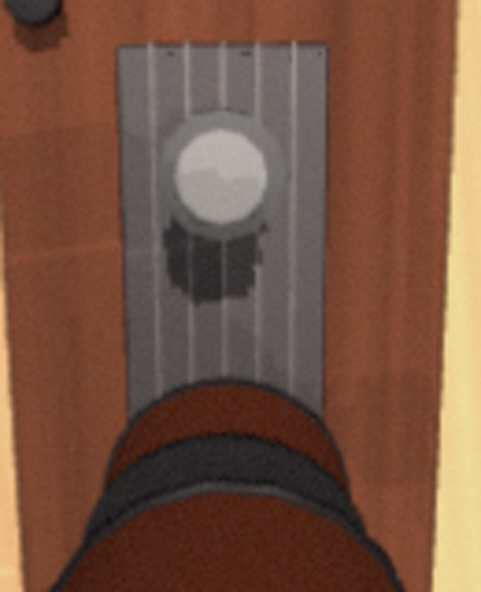

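```bash
cat > fit.py <<'E'
from h import *
from scipy.optimize import least_squares
from scipy.ndimage import map_coordinates
def curve(p,h,r,a):
    R=Ro.from_rotvec([p[3],p[4],0]).as_matrix()  # tool frame; axis up = -z
    q=np.c_[r*np.cos(a),r*np.sin(a),np.full(len(a),-h)]
    return q@R.T+np.array(p[:3])   # p[:3] = underside centre in tool
def proj(q):
    m=camera_model('wrist');M=np.array(m['mount'])
    c=((q-M[:3,3])@M[:3,:3])@F
    return cv2.projectPoints(c,np.zeros(3),np.zeros(3),K(m),np.array(m['dist']))[0].reshape(-1,2)
def edges(g,p,h,r,a,sgn,w=6):
    c=proj(curve(p,h,r,a));n=proj(curve(p,h,r+.001,a))-c;n/=np.linalg.norm(n,axis=1)[:,None]
    t=np.arange(-w,w+.01,.25);X=c[:,None]+t[None,:,None]*n[:,None]
    v=map_coordinates(g,[X[...,1],X[...,0]],order=1)
    d=np.gradient(v,axis=1)*sgn;i=d.argmax(1);ok=d[np.arange(len(i)),i]>.4
    return (c+t[i][:,None]*n),n,ok
E
python3 - <<'E'
from fit import *
D=np.pi/180
ims=[cv2.imread(f'pics/w{k}.png') for k in(8,9)]
im=np.mean(ims,0).astype(np.float32)
# red-minus-blue helps copper vs black; brightness for outline vs wood (w8)
rb=cv2.GaussianBlur(im[...,2]-im[...,0],(0,0),1.0).astype(float)
g8=cv2.GaussianBlur(ims[0].astype(np.float32).sum(2)/3,(0,0),1.0).astype(float)
sets=[(rb,.046,.012,np.arange(0,360,6)*D,-1,'bore'),   # inside copper, outside black
      (g8,0.0,.027,np.arange(-60,61,4)*D,1,'bottom')]
p=np.array([0,0,-.018,0,0.])
for tilt in(0,1):
  p=np.array([0,0,-.018,0,0.])
  for it in range(8):
    E=[(h,r,a[ok],e[ok],n[ok]) for g,h,r,a,sg,_ in sets for e,n,ok in [edges(g,p,h,r,a,sg)]]
    def f(x):
        q=np.array([*x[:3],*(x[3:] if tilt else (0,0))])
        return np.concatenate([((e-proj(curve(q,h,r,a)))*n).sum(1) for h,r,a,e,n in E])
    x0=p if tilt else p[:3]
    R=least_squares(f,x0,x_scale=[.001]*3+[.01]*(2*tilt),loss='soft_l1',f_scale=.7)
    p=np.array([*R.x[:3],*(R.x[3:] if tilt else (0,0))])
  print(tilt,np.round(p,4),'rms',np.sqrt((R.fun**2).mean()),[len(e[2]) for e in E])
  c=cv2.resize(ims[0][215:385,195:365],None,fx=3.5,fy=3.5,interpolation=cv2.INTER_CUBIC);c=cv2.convertScaleAbs(c,alpha=2,beta=25)
  A=np.linspace(0,2*np.pi,60)
  for h,r in((.046,.027),(.046,.012),(0,.027)): draw(c,proj(curve(p,h,r,A)),(0,255,0),3.5,(195,215))
  for e in E:
    for q in e[3]: cv2.circle(c,tuple(np.int32(((q-(195,215))+.5)*3.5)),2,(0,0,255),-1)
  cv2.imwrite(f'pics/f{tilt}.png',c)
# limb in tool
s=np.load('s9.npy',allow_pickle=True).item();im=ims[1]
g=im.sum(2)[110:160,255:305].astype(float);mk=g>g.max()*.72;yy,xx=np.nonzero(mk);px=[xx.mean()+255,yy.mean()+110];print(px,mk.sum())
P=p2w('wrist',[px],.092,s)[0];print(P,np.linalg.inv(tool(s))@np.r_[P,1])
E
```

```text
0 [-0.0027  0.0006 -0.015   0.      0.    ] rms 0.37793688277707227 [60, 31]
1 [-0.0027  0.0006 -0.0153  0.0002 -0.0046] rms 0.38333882715876283 [60, 31]
[np.float64(279.9798165137615), np.float64(134.75045871559632)] 545
[0.4996044  0.13301704 0.092     ] [ 6.51966787e-02 -4.54210153e-04  1.29951970e-02  1.00000000e+00]
```

```bash
python3 -c "
import cv2,numpy as np
cv2.imwrite('pics/ff.png',cv2.resize(np.hstack([cv2.imread('pics/f0.png'),cv2.imread('pics/f1.png')]),(800,400)))"
```

```text
(no output)
```

View pics/ff.png

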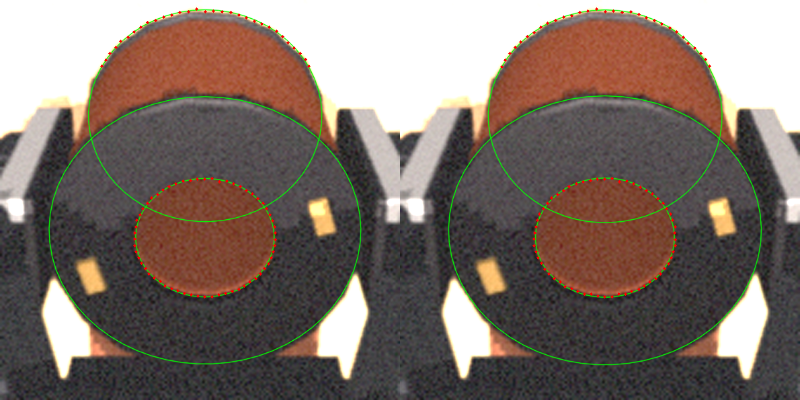

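The fit is clean and shows no tilt. The coil sits at tool (-2.7, +0.6) mm and the bare limb at (65.0, -0.5) mm. I'll move above the limb and lower to just clear of it.

```bash
python3 -m handwheel '[0.7,-0.05,0,0,0,0,1, 1,0,0,0,0,0,1, 1,0,0,0,0,0,1, 0.5,0,0,0,0,0,1,0.19,0,0,0,0,0,1,0,0,0.3,0,0,0,1,0,0,0.3,0,0,0,1,0,0,0.2,0,0,0,1,0,0,0,0,0,0,1,0,0,0,0,0,0,1]'
python3 - <<'E'
from h import *
s=env.state();np.save('s10.npy',s,allow_pickle=True);im=read_camera('wrist');cv2.imwrite('pics/w10.png',im);print(s['clock'],s['tool_pos'],s['tcp_rot'],env.state()['tool_pos'],s['force'])
T=tool(s);out=[]
A=np.linspace(0,2*np.pi,60)
for n in('top','scene'):
    im=read_camera(n);cv2.imwrite(f'pics/{n}10.png',im);b=(T@np.r_[-.0027,.0006,-.017,1])[:3];p=w2p(n,b)[0];c0=(p-35).astype(int)
    c=cv2.resize(im[c0[1]:c0[1]+70,c0[0]:c0[0]+70],None,fx=5.7,fy=5.7,interpolation=cv2.INTER_CUBIC);c=cv2.convertScaleAbs(c,alpha=2,beta=15)
    out.append(c)
cv2.imwrite('pics/t10.png',np.hstack(out))
E
```

```text
clock: 16.58
tool_pos: [0.4996, 0.1351, 0.0891]
tcp_rot: [3.141, -0.0, 1.423]
force: [0.5, 0.7, -1.9]
grip_width: 0.629
16.575 [0.49958952 0.13509759 0.08912871] [ 3.14139169e+00 -6.76463809e-05  1.42289413e+00] [0.49966999 0.13512403 0.08926229] [ 0.46628431  0.66138841 -1.94489199]
```

View pics/t10.png

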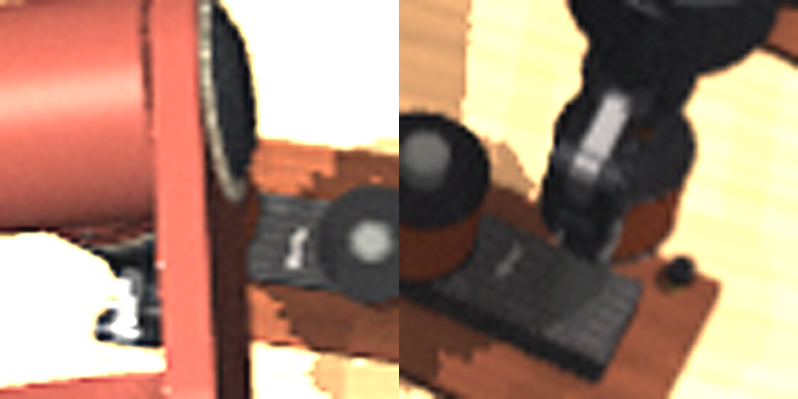

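View pics/w10.png

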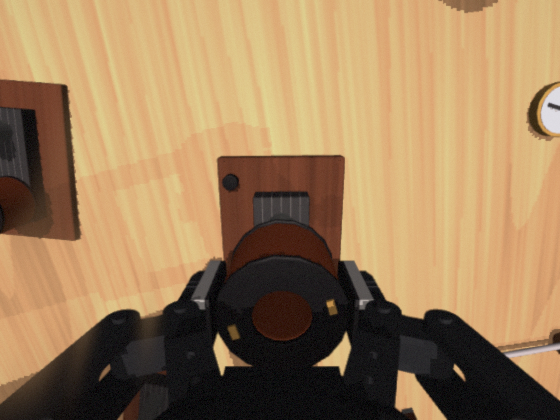

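```bash
python3 -m handwheel '[0.02,-0.02,0.25,0,0,0,1, 0,0,0.25,0,0,0,1, 0,0,0.2,0,0,0,1, 0,0,0.2,0,0,0,1, 0,0,0.2,0,0,0,1,0,0,0,0,0,0,1]'
```

```text
clock: 17.48
tool_pos: [0.4991, 0.135, 0.0665]
tcp_rot: [-3.142, 0.001, 1.423]
force: [0.7, -4.6, -4.1]
grip_width: 0.626
```

The coil has entered the limb with no upward force. There is a slight side push of -4.6 N in y, so I'll ease 1 mm that way and continue.

```bash
python3 -m handwheel '[-0.05,0,0,0,0,0,1, 0,0,0.2,0,0,0,1, 0,0,0.2,0,0,0,1, 0,0,0,0,0,0,1]'
```

```text
clock: 17.98
tool_pos: [0.4986, 0.1348, 0.0584]
tcp_rot: [-3.141, -0.0, 1.423]
force: [0.1, -1.6, -3.2]
grip_width: 0.627
```

```bash
python3 -m handwheel '[-0.02,0,0.25,0,0,0,1, 0,0,0.25,0,0,0,1, 0,0,0.25,0,0,0,1, 0,0,0.25,0,0,0,1, 0,0,0.25,0,0,0,1,0,0,0.25,0,0,0,1,0,0,0.2,0,0,0,1,0,0,0,0,0,0,1,0,0,0,0,0,0,1]'
```

```text
clock: 19.1
tool_pos: [0.4991, 0.1343, 0.0252]
tcp_rot: [3.141, -0.0, 1.423]
force: [0.3, -0.1, -1.5]
grip_width: 0.63
```

```bash
python3 -m handwheel '[0,0,0.15,0,0,0,1, 0,0,0.1,0,0,0,1, 0,0,0.1,0,0,0,1, 0,0,0,0,0,0,1]'
python3 - <<'E'
from h import *
s=env.state();im=read_camera('wrist');cv2.imwrite('pics/w11.png',im);print(s['tool_pos'],s['force'])
E
```

```text
clock: 19.6
tool_pos: [0.4987, 0.1343, 0.0177]
tcp_rot: [-3.141, 0.0, 1.423]
force: [-0.1, 0.2, -2.5]
grip_width: 0.63
[0.49868341 0.13427825 0.01771155] [-0.14901771  0.22735865 -2.53260151]
```

View pics/w11.png

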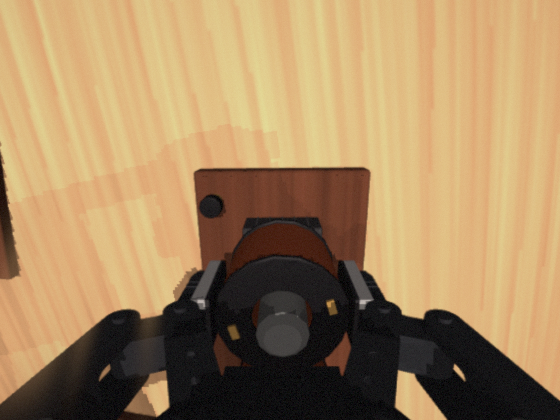

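The limb is through the bore and the coil still hangs free, so I'll keep lowering in small steps until contact.

```bash
python3 -m handwheel '[0,0,0.1,0,0,0,1, 0,0,0.05,0,0,0,1, 0,0,0,0,0,0,1]'; python3 -m handwheel '[0,0,0.05,0,0,0,1, 0,0,0.05,0,0,0,1,0,0,0,0,0,0,1]'
```

```text
clock: 20.02
tool_pos: [0.4988, 0.1343, 0.0149]
tcp_rot: [-3.141, 0.0, 1.423]
force: [0.1, 0.6, -2.5]
grip_width: 0.629
clock: 20.4
tool_pos: [0.4991, 0.1343, 0.0144]
tcp_rot: [-3.141, 0.0, 1.423]
force: [-4.4, -1.3, 6.9]
grip_width: 0.629
```

Contact at +6.9 N, so the coil is on the yoke. Releasing.

```bash
python3 -m handwheel '[0,0,-0.05,0,0,0,0.25, 0,0,0,0,0,0,0.1, 0,0,0,0,0,0,0, 0,0,0,0,0,0,0,0,0,0,0,0,0,0]'
python3 - <<'E'
from h import *
s=env.state();print(s['tool_pos'],s['force'],s['grip_width']);cv2.imwrite('pics/w12.png',read_camera('wrist'))
E
```

```text
clock: 21.02
tool_pos: [0.4989, 0.1343, 0.0139]
tcp_rot: [-3.142, 0.0, 1.423]
force: [-0.6, -0.4, 0.5]
grip_width: 0.997
[0.49888493 0.13428989 0.01392064] [-0.63632003 -0.42762384  0.45139278] 0.9969099198737071
```

View pics/w12.png

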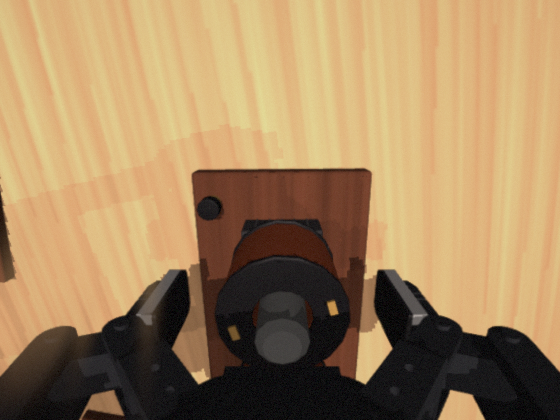

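The coil is released around the limb. Now up and across to the tray, with the jaws half closed to keep clear of the neighbouring objects.

```bash
python3 -m handwheel '[0,0,-0.5,0,0,0,0, 0,0,-1,0,0,0,0, 0,0,-1,0,0,0,0, 0,0,-1,0,0,0,0, 0,0,-1,0,0,0,0, 0,0,-1,0,0,0,0, 0,0,-1,0,0,0,0, -0.5,0.1,-1,0,0,0,0, -1,0.3,-0.7,0,0,0,0, -1,0.3,0,0,0,0,0]'
python3 -m handwheel '[-1,0.3,0,0,0,0,0.5,-1,0.3,0,0,0,0,0.5,-1,0.3,0,0,0,0,0.5,-1,0.3,0,0,0,0,0.5,-1,0.3,0,0,0,0,0.5,-1,0.3,0,0,0,0,0.5,-1,0.3,0,0,0,0,0.5,-1,0.3,0,0,0,0,0.5,-1,0.3,0,0,0,0,0.5,-1,0.3,0,0,0,0,0.5]'
python3 -m handwheel '[-1,0.3,0,0,0,0,0.5,-1,0.3,0,0,0,0,0.5,-1,0.3,0,0,0,0,0.5,-1,0.3,0,0,0,0,0.5,-1,0.3,0,0,0,0,0.5,-1,0.3,0,0,0,0,0.5,-1,0.3,0,0,0,0,0.5,0,0,0,0,0,0,0.5,0,0,0,0,0,0,0.5]'
python3 - <<'E'
from h import *
s=env.state();np.save('s13.npy',s,allow_pickle=True);cv2.imwrite('pics/w13.png',read_camera('wrist'))
print(s['clock'],s['tool_pos'],s['tcp_rot'],env.state()['tool_pos'])
cv2.imwrite('pics/scene13.png',read_camera('scene'))
E
```

```text
clock: 22.32
tool_pos: [0.5065, 0.0818, 0.1806]
tcp_rot: [3.138, -0.0, 1.423]
force: [0.2, 0.7, -0.2]
grip_width: 0.997
clock: 23.58
tool_pos: [0.5355, -0.1253, 0.178]
tcp_rot: [-3.142, -0.0, 1.423]
force: [0.1, -0.6, 0.3]
grip_width: 0.504
clock: 24.7
tool_pos: [0.5562, -0.2683, 0.1778]
tcp_rot: [-3.141, -0.001, 1.423]
force: [0.1, 0.2, -0.4]
grip_width: 0.501
24.7 [ 0.55621454 -0.26825738  0.17784211] [-3.14120326e+00 -5.66891260e-04  1.42323825e+00] [ 0.55624967 -0.26799711  0.17788636]
```

View pics/w13.png

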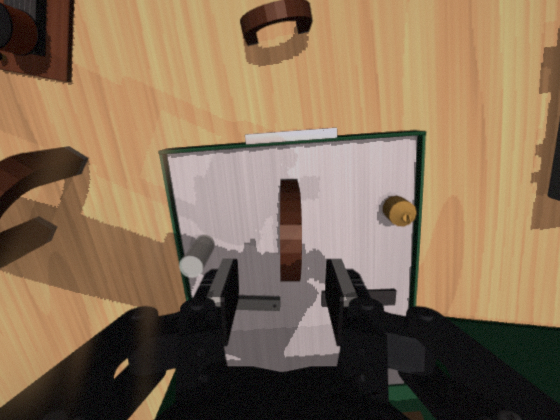

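View pics/scene13.png

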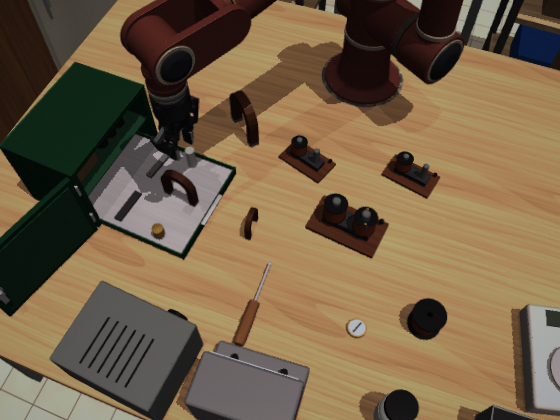

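The core at scene (345,220) now carries both coils. In the wrist view the tray horseshoe runs from (290,180) to (290,280). I'll fit its model to the mask.

```bash
cat > hs.py <<'E'
from h import *
from scipy.optimize import minimize
def outline():
    a=np.linspace(0,np.pi,25)
    o=np.r_[[[44,0]],np.c_[44*np.cos(a),50+44*np.sin(a)],[[-44,0]]]
    i=np.r_[[[28,0]],np.c_[28*np.cos(a),50+28*np.sin(a)],[[-28,0]]]
    return o/1000,i/1000
def render(p,n,s,z0,shape=(420,560),k=4,roi=None):
    o,i=outline();th=p[2]
    R=np.array([[np.cos(th),-np.sin(th)],[np.sin(th),np.cos(th)]])
    def W(yz,x):
        q=np.c_[np.full(len(yz),x),yz[:,0]]@R.T+p[:2];return w2p(n,np.c_[q,yz[:,1]+z0],s)
    x0,y0,x1,y1=roi;m=np.zeros(((y1-y0)*k,(x1-x0)*k),np.uint8)
    pts=[[W(o,-.009),W(o,.009)],[W(i,-.009),W(i,.009)]]
    def fill(q):cv2.fillConvexPoly(m,np.int32(np.round(((q-(x0,y0))+.5)*k*16)),1,shift=4)
    N=len(o)
    for L in pts:
        for j in range(N-1): fill(np.array([L[0][j],L[0][j+1],L[1][j+1],L[1][j]]))
    for f in(0,1):
        for j in range(N-1): fill(np.array([pts[0][f][j],pts[0][f][j+1],pts[1][f][j+1],pts[1][f][j]]))
    return cv2.resize(m.astype(np.float32),(x1-x0,y1-y0),interpolation=cv2.INTER_AREA)
E
python3 - <<'E'
from hs import *
s=np.load('s13.npy',allow_pickle=True).item();im=cv2.imread('pics/w13.png')
roi=(265,160,318,300);x0,y0,x1,y1=roi
c=im[y0:y1,x0:x1].astype(float);b,g,r=c[...,0],c[...,1],c[...,2]
mk=((r>g*1.35)&(r<150)).astype(np.uint8)
mk=cv2.morphologyEx(cv2.morphologyEx(mk,cv2.MORPH_CLOSE,np.ones((3,3))),cv2.MORPH_OPEN,np.ones((3,3))).astype(np.float32)
f=lambda p:np.abs(render([p[0]*.001+.557,p[1]*.001-.305,p[2]*.01+1.43],'wrist',s,.014,roi=roi)-mk).sum()/mk.sum()
best=None
for a in((0,0,0),(5,5,2),(-5,-5,0),(0,10,2)):
    R=minimize(f,a,method='Nelder-Mead',options=dict(initial_simplex=np.array(a)+np.array([[0,0,0],[5,0,0],[0,5,0],[0,0,4]])))
    if best is None or R.fun<best.fun:best=R
p=np.array([best.x[0]*.001+.557,best.x[1]*.001-.305,best.x[2]*.01+1.43]);print(p,best.fun,mk.sum())
T=tool(s);print('tool',np.linalg.inv(T)@np.r_[p[:2],.108,1])
m=render(p,'wrist',s,.014,roi=roi)
v=cv2.resize(im[y0:y1,x0:x1],None,fx=4,fy=4,interpolation=cv2.INTER_CUBIC);v2=v.copy()
for M,col in((m,(0,255,0)),(mk,(0,0,255))):
    cs,_=cv2.findContours((cv2.resize(M,None,fx=4,fy=4)>.5).astype(np.uint8),cv2.RETR_LIST,cv2.CHAIN_APPROX_NONE);cv2.drawContours(v2,cs,-1,col,1)
cv2.imwrite('pics/w13c.png',np.hstack([v,v2]))
E
```

```text
[ 0.56262967 -0.29898613  1.41186853] 1.161097526550293 2050.0
tool [-0.02949125  0.01089045  0.06982117  1.        ]
```

View pics/w13c.png

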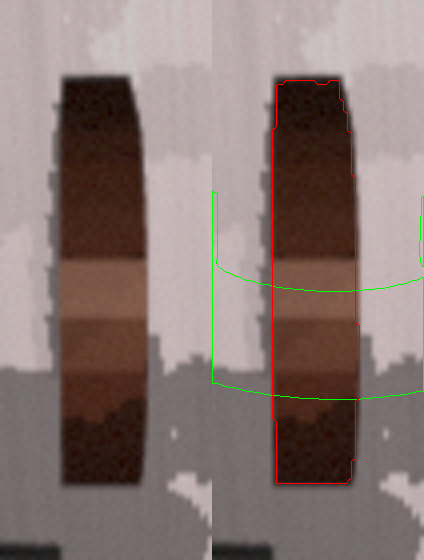

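```bash
sed -i 's/th=p\[2\]$/th=p[2]-np.pi\/2/' hs.py; cat > fit13.py <<'E'
from hs import *
s=np.load('s13.npy',allow_pickle=True).item();im=cv2.imread('pics/w13.png')
roi=(265,160,318,300);x0,y0,x1,y1=roi
c=im[y0:y1,x0:x1].astype(float);b,g,r=c[...,0],c[...,1],c[...,2]
mk=((r>g*1.3)&(r<150)|(r<55)).astype(np.uint8);mk[133:,:16]=0
mk=cv2.morphologyEx(cv2.morphologyEx(mk,cv2.MORPH_CLOSE,np.ones((3,3))),cv2.MORPH_OPEN,np.ones((3,3))).astype(np.float32)
f=lambda p:np.abs(render([p[0]*.001+.557,p[1]*.001-.305,p[2]*.01+1.43],'wrist',s,.014,roi=roi)-mk).sum()/mk.sum()
best=None
for a in((0,0,0),(5,5,2),(-5,-5,0),(0,10,2)):
    R=minimize(f,a,method='Nelder-Mead',options=dict(initial_simplex=np.array(a)+np.array([[0,0,0],[5,0,0],[0,5,0],[0,0,4]])))
    if best is None or R.fun<best.fun:best=R
p=np.array([best.x[0]*.001+.557,best.x[1]*.001-.305,best.x[2]*.01+1.43]);print(p,best.fun,mk.sum())
T=tool(s);print('tool',np.linalg.inv(T)@np.r_[p[:2],.108,1])
m=render(p,'wrist',s,.014,roi=roi)
v=cv2.resize(im[y0:y1,x0:x1],None,fx=4,fy=4,interpolation=cv2.INTER_CUBIC);v2=v.copy()
for M,col in((m,(0,255,0)),(mk,(0,0,255))):
    cs,_=cv2.findContours((cv2.resize(M,None,fx=4,fy=4)>.5).astype(np.uint8),cv2.RETR_LIST,cv2.CHAIN_APPROX_NONE);cv2.drawContours(v2,cs,-1,col,1)
cv2.imwrite('pics/w13d.png',np.hstack([v,v2]))
E
python3 fit13.py
```

```text
Traceback (most recent call last):
  File "fit13.py", line 10, in <module>
    R=minimize(f,a,method='Nelder-Mead',options=dict(initial_simplex=np.array(a)+np.array([[0,0,0],[5,0,0],[0,5,0],[0,0,4]])))
  File "fit13.py", line 7, in <lambda>
    f=lambda p:np.abs(render([p[0]*.001+.557,p[1]*.001-.305,p[2]*.01+1.43],'wrist',s,.014,roi=roi)-mk).sum()/mk.sum()
                      ~~~~~~^^^^^^^^^^^^^^^^^^^^^^^^^^^^^^^^^^^^^^^^^^^^^^^^^^^^^^^^^^^^^^^^^^^^^^
  File "hs.py", line 14, in render
    pts=[[W(o,-.009),W(o,.009)],[W(i,-.009),W(i,.009)]]
                     ~^^^^^^^^
  File "hs.py", line 12, in W
    q=np.c_[np.full(len(yz),x),yz[:,0]]@R.T+p[:2];return w2p(n,np.c_[q,yz[:,1]+z0],s)
                                                         ~~~^^^^^^^^^^^^^^^^^^^^^^^^^
  File "h.py", line 17, in w2p
    m,T=camT(n,s);P=np.array(P,float).reshape(-1,3)
        ~~~~^^^^^
  File "h.py", line 9, in camT
    m=camera_model(n)
ValueError: time passes only in moves, steps and waits
```

```bash
sed -i 's/^F=np.diag/from functools import lru_cache\ncamera_model=lru_cache(camera_model)\nF=np.diag/' h.py; python3 fit13.py; python3 -c "
from h import *
print(env.state()['clock'],env.state()['tool_pos'])"
```

```text
[ 0.55891818 -0.30231019  1.42902452] 0.042116954922676086 2082.0
tool [-0.03332485  0.007708    0.06982023  1.        ]
24.8 [ 0.55627802 -0.26787015  0.17796166]
```

View pics/w13d.png

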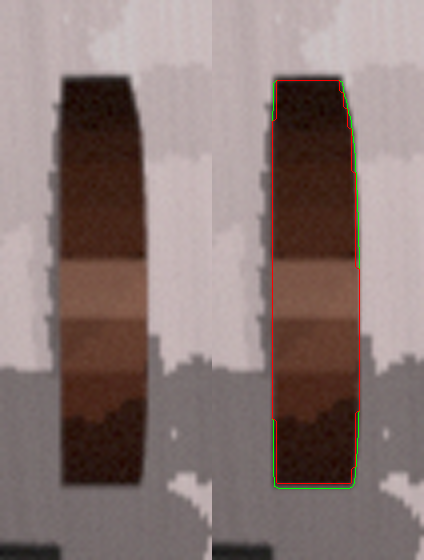

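The fit is tight, which confirms an 88 mm wide, 94 mm tall horseshoe at (0.559,-0.302) with its pole line at 1.429 rad. Moving above it and part way down.

```bash
python3 -m handwheel '[-0.8,0.2,0,0,0,0,0.5,-0.87,0.16,0,0,0,0,0.5,0,0,1,0,0,0,0.5,0,0,1,0,0,0,0.5,0,0,1,0,0,0,0.5,0,0,1,0,0,0,0.5,0,0,0,0,0,0,0.5,0,0,0,0,0,0,0.5]'
python3 - <<'E'
from h import *
s=env.state();np.save('s14.npy',s,allow_pickle=True);cv2.imwrite('pics/w14.png',read_camera('wrist'))
print(s['clock'],s['tool_pos'],s['tcp_rot'],s['force'])
E
```

```text
clock: 25.8
tool_pos: [0.5589, -0.3028, 0.0985]
tcp_rot: [3.141, 0.0, 1.423]
force: [1.3, 0.3, 0.4]
grip_width: 0.499
25.8 [ 0.55887189 -0.3027526   0.09848568] [3.14083278e+00 3.66548901e-04 1.42333311e+00] [1.32072202 0.34641787 0.36293429]
```

View pics/w14.png

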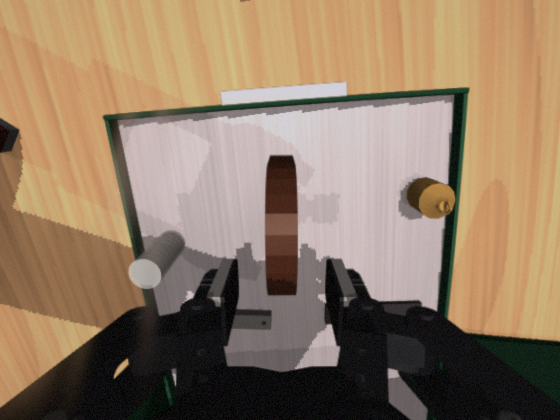

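The bend lies centred between the jaws at column 282, with the neighbours clear. Down 48 mm.

```bash
python3 -m handwheel '[0,0,0.8,0,0,0,0.5,0,0,0.8,0,0,0,0.5,0,0,0.8,0,0,0,0.5,0,0,0,0,0,0,0.5]'
python3 - <<'E'
from h import *
s=env.state();cv2.imwrite('pics/w15.png',read_camera('wrist'))
print(s['clock'],s['tool_pos'],s['force'])
E
```

```text
clock: 26.35
tool_pos: [0.5569, -0.3015, 0.047]
tcp_rot: [-3.137, -0.002, 1.423]
force: [-0.6, 0.1, 0.4]
grip_width: 0.498
26.35 [ 0.55686396 -0.30151537  0.04703667] [-0.57086655  0.14658389  0.38571867]
```

View pics/w15.png

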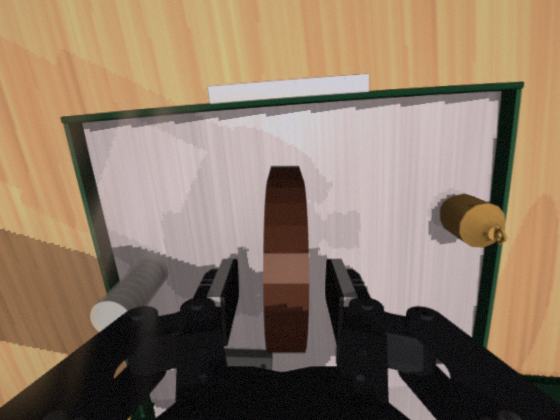

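```bash
python3 -m handwheel '[0,0,0,0,0,0,1,0,0,0,0,0,0,1,0,0,0,0,0,0,1,0,0,0,0,0,0,1,0,0,0,0,0,0,1]' 80
python3 - <<'E'
from h import *
s=env.state();cv2.imwrite('pics/w16.png',read_camera('wrist'))
print(s['clock'],s['tool_pos'],s['tcp_rot'],s['force'],s['grip_width'])
E
```

```text
clock: 27.02
tool_pos: [0.5591, -0.3031, 0.051]
tcp_rot: [3.14, 0.001, 1.423]
force: [-0.2, -0.9, 4.5]
grip_width: 0.194
27.025 [ 0.55908361 -0.30309483  0.05101718] [3.14010417e+00 8.29215802e-04 1.42312236e+00] [-0.18176059 -0.94968789  4.48219104] 0.19399808677452976
```

View pics/w16.png

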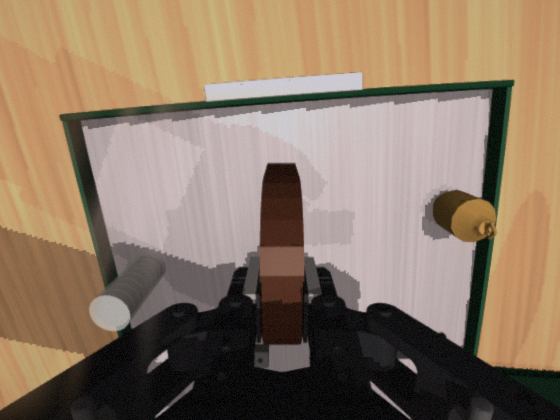

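The opening is 16.5 mm, so the bend is gripped. Lifting.

```bash
python3 -m handwheel '[0,0,-0.2,0,0,0,1,0,0,-0.5,0,0,0,1,0,0,-1,0,0,0,1,0,0,-1,0,0,0,1,0,0,-1,0,0,0,1,0,0,-1,0,0,0,1,0,0,-1,0,0,0,1,0,0,-1,0,0,0,1,0,0,-1,0,0,0,1,0,0,-0.8,0,0,0,1]'
python3 -m handwheel '[0,0,-0.3,0,0,0,1,0,0,0,0,0,0,1,0,0,0,0,0,0,1]'
python3 - <<'E'
from h import *
s=env.state();np.save('s17.npy',s,allow_pickle=True);cv2.imwrite('pics/w17.png',read_camera('wrist'));cv2.imwrite('pics/scene17.png',read_camera('scene'))
print(s['clock'],s['tool_pos'],s['tcp_rot'],s['force'],s['grip_width'],s['wrist_torque'])
E
```

```text
clock: 28.32
tool_pos: [0.5587, -0.3028, 0.2216]
tcp_rot: [3.141, 0.0, 1.423]
force: [0.0, -0.1, -4.2]
grip_width: 0.195
clock: 28.7
tool_pos: [0.558, -0.3023, 0.2247]
tcp_rot: [-3.14, -0.001, 1.423]
force: [0.3, 0.4, -3.8]
grip_width: 0.199
28.7 [ 0.55799479 -0.30228672  0.22468995] [-3.13968200e+00 -9.98208252e-04  1.42310289e+00] [ 0.27532084  0.38533282 -3.81686277] 0.19850627238472013 [-0.00556161  0.0056368  -0.00959324]
```

View pics/w17.png

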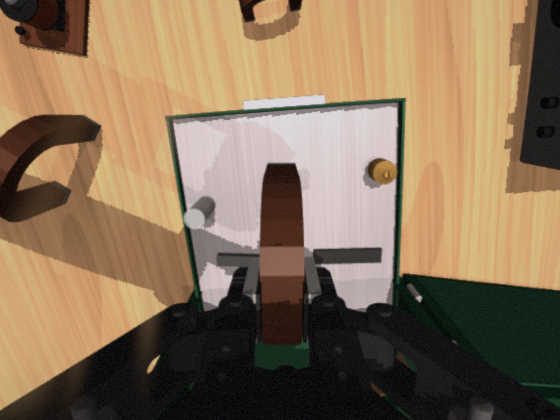

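View pics/scene17.png

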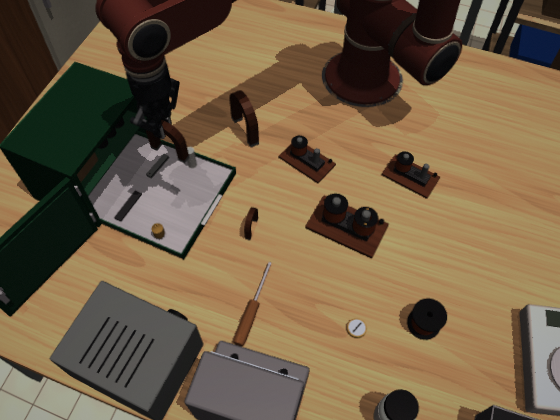

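The horseshoe is held and hanging straight, with nothing else disturbed. Carrying it high, poles about 0.19 m up, to above the core.

```bash
python3 -m handwheel '[0.3,-0.1,0,0,0,0,1,0.6,-0.2,0,0,0,0,1,1,-0.32,0,0,0,0,1,1,-0.32,0,0,0,0,1,1,-0.32,0,0,0,0,1,1,-0.32,0,0,0,0,1,1,-0.32,0,0,0,0,1,1,-0.32,0,0,0,0,1,1,-0.32,0,0,0,0,1,1,-0.32,0,0,0,0,1]'
python3 -m handwheel '[1,-0.32,0,0,0,0,1,1,-0.32,0,0,0,0,1,1,-0.32,0,0,0,0,1,1,-0.32,0,0,0,0,1,1,-0.32,0,0,0,0,1,1,-0.32,0,0,0,0,1,1,-0.32,0,0,0,0,1,1,-0.32,0,0,0,0,1,0.6,-0.2,0,0,0,0,1,0.3,-0.1,0,0,0,0,1]'
python3 -m handwheel '[0,0,0,0,0,0,1,0,0,0,0,0,0,1]'
python3 - <<'E'
from h import *
s=env.state();np.save('s18.npy',s,allow_pickle=True);cv2.imwrite('pics/w18.png',read_camera('wrist'));cv2.imwrite('pics/scene18.png',read_camera('scene'));cv2.imwrite('pics/top18.png',read_camera('top'))
print(s['clock'],s['tool_pos'],s['tcp_rot'],s['force'])
E
```

```text
clock: 30.05
tool_pos: [0.5279, -0.1168, 0.226]
tcp_rot: [3.141, -0.0, 1.423]
force: [0.5, 0.2, -4.8]
grip_width: 0.197
clock: 31.3
tool_pos: [0.4975, 0.0671, 0.226]
tcp_rot: [3.141, 0.0, 1.424]
force: [0.3, -0.3, -3.8]
grip_width: 0.199
clock: 31.55
tool_pos: [0.4978, 0.0659, 0.226]
tcp_rot: [3.142, 0.0, 1.423]
force: [-0.7, 0.2, -3.7]
grip_width: 0.194
31.55 [0.49781024 0.06585984 0.22599052] [3.14156395e+00 3.33313963e-04 1.42251148e+00] [-0.70785108  0.1791487  -3.71347724]
```

View pics/w18.png

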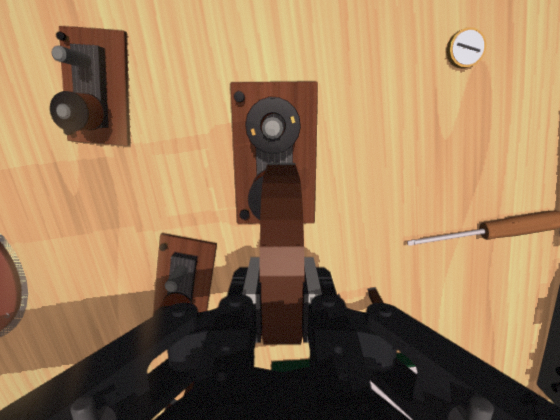

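View pics/scene18.png

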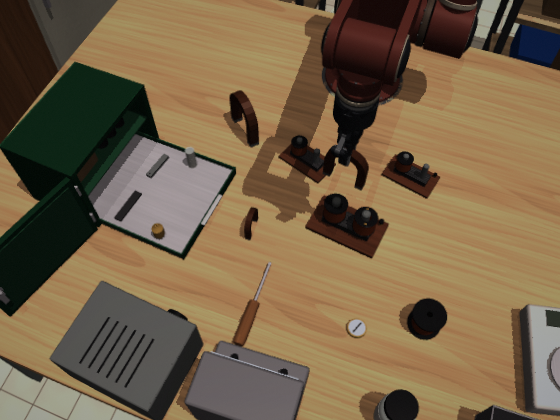

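The coil sits flush on the yoke around the bare limb, whose top is at (272,127). Now I'll measure limb and held horseshoe in this same picture.

```bash
python3 - <<'E'
from hs import *
s=np.load('s18.npy',allow_pickle=True).item();im=cv2.imread('pics/w18.png');T=tool(s);I=np.linalg.inv(T)
g=im.sum(2)[110:145,255:292].astype(float);g=cv2.GaussianBlur(g,(0,0),1);yy,xx=np.mgrid[110:145,255:292]
sub=((xx-272)**2+(yy-127)**2<12**2);th=g[sub].max()*.72;mk=(g>th)&sub;px=[xx[mk].mean(),yy[mk].mean()]
P=p2w('wrist',[px],.092,s)[0];print('limb',px,mk.sum(),P,(I@np.r_[P,1])[:3])
A=np.linspace(0,2*np.pi,60)
v=cv2.resize(im[80:240,220:330],None,fx=3.7,fy=3.7,interpolation=cv2.INTER_CUBIC)
cy=np.array([np.cos(1.427),np.sin(1.427)]);
draw(v,w2p('wrist',circ(P,.010),s),(0,255,0),3.7,(220,80))
for z in(.078,):draw(v,w2p('wrist',circ((P[0],P[1],z),.027),s),(0,255,255),3.7,(220,80))
cv2.imwrite('pics/w18c.png',v)
roi=(250,150,318,255);x0,y0,x1,y1=roi
c=im[y0:y1,x0:x1].astype(float);b,gg,r=c[...,0],c[...,1],c[...,2]
# column extents of the strip by row, and top row
strip=cv2.GaussianBlur(im,(0,0),.8).astype(float)
for row in(175,190,205,220,235,250): print(row,[int(x) for x in strip[row,254:312,2]][::3])
E
```

```text
limb [np.float64(272.0882352941176), np.float64(126.9656862745098)] 204 [0.49911325 0.13223258 0.092     ] [ 0.06588152 -0.00852117  0.13396832]
175 [106, 62, 62, 50, 41, 40, 42, 42, 40, 39, 39, 41, 42, 41, 41, 85, 104, 105, 112, 114]
190 [40, 42, 43, 58, 59, 60, 58, 60, 58, 60, 58, 59, 59, 60, 58, 61, 100, 113, 119, 114]
205 [38, 39, 50, 70, 70, 69, 71, 70, 71, 71, 72, 70, 70, 71, 70, 71, 90, 115, 117, 118]
220 [104, 97, 76, 77, 77, 78, 78, 77, 77, 79, 78, 78, 77, 78, 77, 77, 84, 114, 117, 119]
235 [224, 223, 128, 80, 82, 82, 82, 81, 82, 82, 82, 82, 81, 83, 83, 82, 98, 219, 224, 224]
250 [157, 161, 146, 144, 145, 146, 145, 146, 147, 147, 148, 148, 148, 148, 147, 146, 146, 148, 172, 220]
```

View pics/w18c.png

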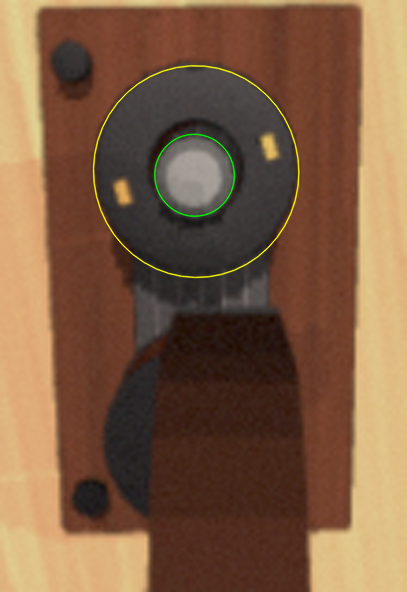

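```bash
python3 -m handwheel '[0.5,-0.15,0,0,0,0,1,0.6,-0.2,0,0,0,0,1,0.37,-0.1,0,0,0,0,1,0,0,0.3,0,0,0,1,0,0,0.4,0,0,0,1,0,0,0.4,0,0,0,1,0,0,0.3,0,0,0,1,0,0,0,0,0,0,1,0,0,0,0,0,0,1]'
python3 - <<'E'
from h import *
s=env.state();np.save('s19.npy',s,allow_pickle=True)
print(s['clock'],s['tool_pos'],s['tcp_rot'],s['force'])
T=tool(s);out=[]
for n in('top','scene'):
    im=read_camera(n);p=w2p(n,[.494,.097,.12])[0];c0=(p-35).astype(int);cv2.imwrite(f'pics/{n}19.png',im)
    out.append(cv2.convertScaleAbs(cv2.resize(im[c0[1]:c0[1]+70,c0[0]:c0[0]+70],None,fx=5.7,fy=5.7,interpolation=cv2.INTER_CUBIC),alpha=1.9,beta=15));print(c0)
cv2.imwrite('pics/t19.png',np.hstack(out))
E
```

```text
clock: 32.83
tool_pos: [0.4933, 0.0967, 0.1982]
tcp_rot: [3.141, -0.0, 1.423]
force: [-0.4, -0.2, -4.4]
grip_width: 0.191
32.825 [0.49330687 0.09665287 0.19823377] [ 3.14120961e+00 -8.25278909e-05  1.42297863e+00] [-0.44795635 -0.15119076 -4.38248788]
[188 189]
[318 164]
```

View pics/t19.png

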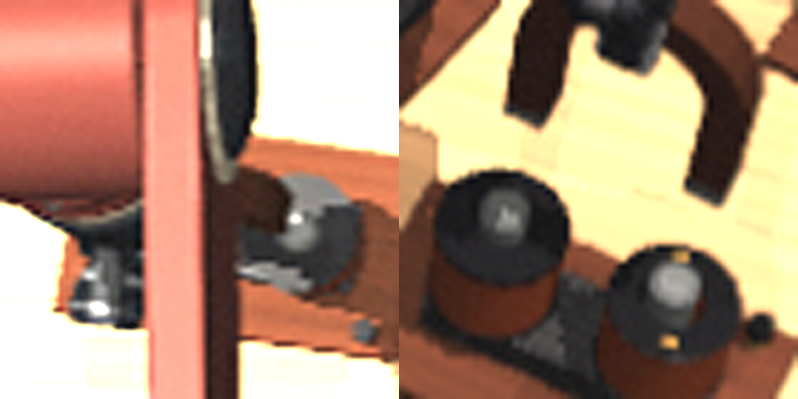

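```bash
python3 - <<'E'
from h import *
f=lambda X,Y:[(X-399+.5)/5.7-.5+318,(Y+.5)/5.7-.5+164]
L=p2w('scene',[f(503,213),f(673,285)],.092);print('limbs',L[:,:2],L[:,:2].mean(0))
for z in(.157,.162,.167):
    P=p2w('scene',[f(526,117),f(706,196)],z);d=P[1]-P[0];print(z,P[:,:2],P[:,:2].mean(0),np.linalg.norm(d),np.arctan2(d[1],d[0]))
E
```

```text
limbs [[0.49360504 0.05976684]
 [0.50257457 0.13076865]] [0.4980898  0.09526774]
0.157 [[0.49216508 0.06192677]
 [0.50302156 0.13393904]] [0.49759332 0.0979329 ] 0.07282602255986288 1.4211644510284869
0.162 [[0.49564352 0.06243859]
 [0.50644187 0.13406528]] [0.50104269 0.09825193] 0.07243609095443937 1.421164451028487
0.167 [[0.49912195 0.06295041]
 [0.50986217 0.13419152]] [0.50449206 0.09857097] 0.07204615934901584 1.421164451028487
```

Seen from the scene camera, the poles are about 3 mm off the limb midpoint, line angle 1.421 rad. I'll lower to the final height with a 1.5 mm correction.

```bash
python3 -m handwheel '[-0.07,-0.07,0.3,0,0,0,1,0,0,0.4,0,0,0,1,0,0,0.4,0,0,0,1,0,0,0.3,0,0,0,1,0,0,0.08,0,0,0,1,0,0,0,0,0,0,1,0,0,0,0,0,0,1,0,0,0,0,0,0,1]'
python3 - <<'E'
from h import *
s=env.state();np.save('s20.npy',s,allow_pickle=True)
print(s['clock'],s['tool_pos'],s['tcp_rot'],s['force'],s['grip_width'])
out=[]
for n in('top','scene'):
    im=read_camera(n);p=w2p(n,[.494,.097,.11])[0];c0=(p-35).astype(int);cv2.imwrite(f'pics/{n}20.png',im)
    out.append(cv2.convertScaleAbs(cv2.resize(im[c0[1]:c0[1]+70,c0[0]:c0[0]+70],None,fx=5.7,fy=5.7,interpolation=cv2.INTER_CUBIC),alpha=1.9,beta=15));print(c0)
cv2.imwrite('pics/t20.png',np.hstack(out));cv2.imwrite('pics/w20.png',read_camera('wrist'));print(env.state()['tool_pos'])
E
```

```text
clock: 33.92
tool_pos: [0.4918, 0.0956, 0.1688]
tcp_rot: [3.141, -0.0, 1.423]
force: [1.5, -0.8, -3.5]
grip_width: 0.197
33.925 [0.49177731 0.09558218 0.16878735] [ 3.14091366e+00 -1.40007268e-04  1.42319858e+00] [ 1.54499435 -0.81693116 -3.52598787] 0.19659476075542773
[188 190]
[317 166]
[0.49163153 0.09555552 0.16857947]
```

View pics/t20.png

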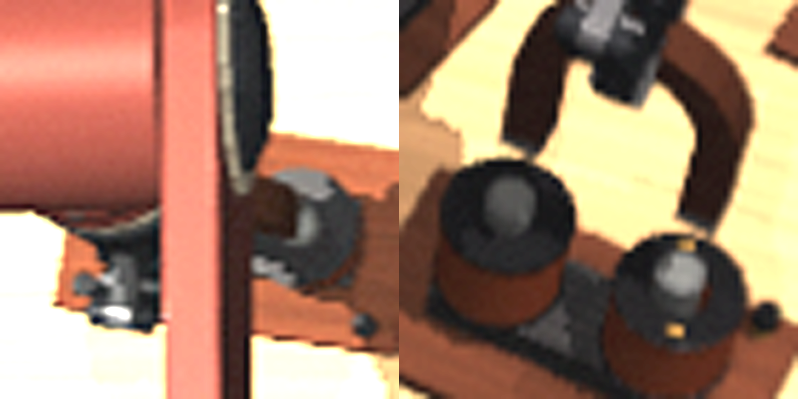

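View pics/scene20.png

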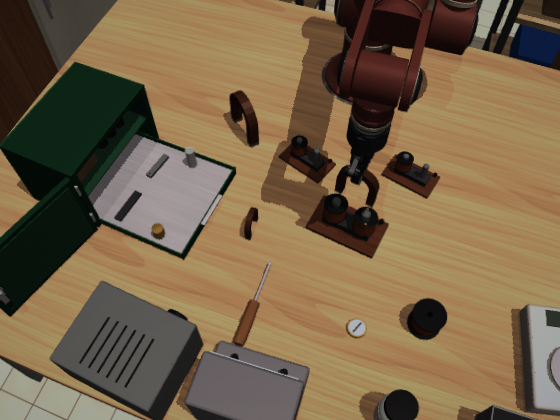

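```bash
python3 - <<'E'
from h import *
f=lambda X,Y:[(X-399+.5)/5.7-.5+317,(Y+.5)/5.7-.5+166]
L=p2w('scene',[f(511,198),f(681,271)],.092);print('limbs',L[:,:2],L[:,:2].mean(0))
for z in(.127,.132,.137):
    P=p2w('scene',[f(521,146),f(697,223)],z);d=P[1]-P[0];print(z,P[:,:2].mean(0),np.linalg.norm(d),np.arctan2(d[1],d[0]))
s=env.state();print(s['tool_pos'],np.abs(s['dq']).max(),s['force'],s['clock'])
E
python3 -m handwheel '[0,0,0,0,0,0,1,0,0,0,0,0,0,1,0,0,0,0,0,0,1,0,0,0,0,0,0,1]'
```

```text
limbs [[0.49169612 0.0601281 ]
 [0.50113437 0.1312967 ]] [0.49641525 0.0957124 ]
0.127 [0.49584225 0.09635183] 0.0727944090077845 1.42633021033674
0.132 [0.49919334 0.09666913] 0.07241677833409818 1.4263302103367397
0.137 [0.50254443 0.09698644] 0.07203914766041185 1.4263302103367412
[0.49163153 0.09555552 0.16857947] 0.0023694358994945145 [-0.7247801  0.8625908 -4.1881991] 34.075
clock: 34.58
tool_pos: [0.4915, 0.0956, 0.1684]
tcp_rot: [-3.142, 0.0, 1.423]
force: [-1.5, -0.2, -3.9]
grip_width: 0.193
```

```bash
python3 - <<'E'
from h import *
s=env.state();print(np.abs(s['dq']).max());print(env.hand_in())
E
```

```text
0.001943687003752457
the job is handed in; nothing more can be done
None
```

The job is handed in after about 34.6 s of the 56 s allowed. The loose coil is on the yoke round the bare limb and let go. The horseshoe from the tray is held still above the core, poles down. No verdict was reported.

**Coil:** It was lowered until it touched the yoke (+6.9 N), then released. Afterwards the wrist picture showed it centred on the limb with its top at the expected 78 mm. Entering the bore, it pushed sideways on the limb with about 4.6 N, so I eased it over 1 mm.

**Horseshoe, last checks:**
- **Pole height:** The pole faces should be about 40 mm above the limb tops. That comes from the arm's height at the grip, not from a separate picture.
- **Centring:** The two measurements disagreed slightly. The scene camera put the horseshoe about 3 mm off the limb midpoint, and the wrist measurement put it about 2.8 mm off the opposite way. I left it in between, well inside the 10 mm limit.
- **Angle:** The pole line measured 1.426 rad and the limb line about 1.42–1.44 rad.
- **Stillness:** The joints were almost motionless (0.002 rad/s), and the wrist carried a steady 4 N or so.

**What failed:** My first try at the coil closed on nothing above it, because the fingertips end about 40 mm short of where the description puts them. I measured the true tip position in the pictures and used that from then on. That try did not move the coil.

In the final scene picture the other things look to be where they were; I did not measure them.

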